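# Fit the bottle holder over a cranked rod and stock it

### The job

Put the blue bottle holder on the stand: thread its drilled boss over the free end of the bent rod, work it round the bend without forcing it, and bring it down until it sits fully home and level, boss on the stop collar, arm in the fork and cup on the rest pad. Then stand the clear dropper bottle with the orange teat upright in the holder's cup, setting it down gently, and let go; leave the amber bottle with the black teat and everything else where they are.

Things in the scene. Friction and masses are not known exactly. Their poses are not given: they have to be found in the camera images.
- stand: fixed upright stand; place and yaw vary. Grey base plate 100 x 215 x 12 mm (y -48 to +167 mm; the cup end is nearer the robot) with a steel rod 10 mm thick, stop collar, fork and rest pad. Origin at the base's underside on the axis of the rod's vertical leg; z up. The rod rises vertically to 130 mm, bends 30 degrees towards the stand's -x (to the right as the robot sees it) and goes on 100 mm straight to its free end
- upper_leg: slanted upper leg of the rod, fixed to the stand. Origin where the axes of the two straight legs meet, 130 mm above the bench; z along the slanted leg to its free end (z = 100 mm, red band below it), y is the stand's y. The bend is a smooth arc (radius 52 mm) that starts 14 mm before and ends 14 mm after this origin
- rod_tip (a point): free end of the rod, on its axis (top of the rounded end).
- seat (a point): centre of the top face of the dark stop collar (32 mm across) round the vertical leg, 45 mm above the bench; axes as the stand
- fork (a point): middle of the slot of the aluminium fork, level with the collar's top (45 mm), 42 mm from the seat along the stand's +y. Two cheeks 20 mm apart across x, 12 mm thick along y, flared at the top, reaching 63 mm height; slot floor at 38 mm, below the seated arm
- rest_pad (a point): centre of the top of the black rest pad (48 mm across), 45 mm above the bench, 137 mm from the seat along the stand's +y.
- holder: loose blue bottle holder, 54 x 182 x 44 mm, 0.10 to 0.16 kg, lying right side up on its flat underside. Origin at the underside below the middle of the finger grip; z up, y along the arm from boss (y = -85 mm) to cup (y = +52 mm). Arm 14 mm wide and high. It balances within 10 mm of the finger grip. Seated, its y is the stand's +y
- bore (a point): centre of the bore of the holder's boss, 9 mm above the underside, half way through. Boss 36 mm across, 18 mm high; bore 18 mm in diameter, straight through along the holder's z
- finger_grip (a point): middle of the finger grip, 30 mm above the holder's underside: an upright block 14 mm wide (x), 34 mm long (y), reaching from the underside to 44 mm; pinch its 14 mm width
- cup_floor (a point): centre of the inner floor of the holder's cup, 4 mm above the underside; the open round cup is 54 mm outside, 48 mm inside, 34 mm high
- dropper_bottle: loose clear glass dropper bottle with black screw collar and orange teat, 36 mm across, 108 mm high, about 0.1 kg, standing upright. Origin at the centre of its underside, z up. Body 36 mm across up to 63 to 70 mm, black collar 22 mm across from 70 to 81 mm, teat 14 mm across above.
- amber_bottle: loose brown dropper bottle with a black teat, 32 mm across, 100 mm high: the wrong bottle, to be left alone; it may stand at either bottle's place. Origin at the centre of its underside.
- mortar: bystander: agate mortar 65 mm across, 22 mm high; origin under its centre.
- die: bystander: grey steel pellet die, 37 mm across, 48 mm high; origin under its centre.
- jar: bystander: white jar with blue lid, 51 mm across, 56 mm high; origin under its centre.
- carton: bystander: white carton 42 x 52 x 59 mm; origin under its centre.

How it is judged:
By the outcome, as a careful person would: the job done as asked, in the order asked, and still so for the second after the job is handed in, with the robot touching nothing.
It also fails if it takes over 69 s, if anything falls off the work surface, if the arm or the gripper's body presses on something with over 40 N, if the wrist force passes 120 N, or if a joint passes its speed limit or range.

### The arm

A 6-joint arm with a two-finger parallel gripper is mounted at the origin on a cart in front of the work surface, level with it; the furniture and walls round the work are solid. World frame = base frame: x ahead of the robot, y to its left, z up, the work surface at z = 0. Lengths are in m, angles in rad, forces in N, time in s.
With the tool pointing down it reaches from about 0.4 to 0.825 m from the base axis. Payload 7 kg.
Tool frame: the origin (TCP) lies midway between the tips of the shut fingers; the grasp point (between the pads) lies 19 mm behind it; z points along the fingers, y is the line along which they close (so a half turn about z gives the same grasp; the last joint's range is limited). The gripper opens to 88 mm and grips with 3 to 60 N. Pads are 19 mm wide; open, the fingers measure 130 mm over their backs; the gripper's body (78 mm by 193 mm) begins 47 mm behind the grasp point.
Start: joints at [1.577, 0.359, 0.012, 0, -1.224, -0.288], TCP at [0.188, 0.648, 0.227] pointing down, gripper open.
Joint ranges: [-3.07, 3.07], [-1.43, 2.12], [-1.02, 1.25], [-3.03, 1.67], [-3.05, -0], [-3.03, 3.03]. Speed limits (rad/s): [2.39, 2.39, 3.01, 3.14, 3.14, 3.14].

### API

Orientations are given as [roll, pitch, yaw] about the fixed x, y, z axes, in that order (R = Rz(yaw) Ry(pitch) Rx(roll)).
In Python, from station import get_state, grab_frame, calibration, job_done, boxes_of, regions_of, spot_point gives the robot as it stands. The module is installed in compiled form; this text tells all that it offers.
- The arm moves only by the tool arm_command, never from a script. Its argument "commands" is a list of rows, each an object of numbers: "tx", "ty", "tz": the shift along the tool's x, y, z each as a share of 25 cm, from -1 to 1; "twist": the turn about the tool's z as a share of 180 degrees, from -1 to 1. A call has exactly 8 rows; each row is the pose to reach, as a shift and turn from the pose commanded when the call began, along the tool's axes at that moment, turning the shorter way round; what a row does not reach only later rows make up. A row lasts 1/12 s, in which the tool goes at most 41.7 mm and 7.16 degrees, less where a joint would pass 70% of its speed; a pose out of reach is approached as far as the arm can. A call with a number of a shift or a turn outside -1 to 1 is refused whole. A call with a gripper value outside its range is refused whole. "claw" is the opening, from 0 (shut) to 1 (fully open), set as the call begins (left out, the last holds). The fingers move at their own pace and stop on an object; "grip_force" is the grip in N (left out, the last holds). Time passes only in rows, so rows that repeat a pose let the fingers close, or fill a call up. It gives the time, the measured TCP pose, the force, the opening and the grip force at its end, in the units of the state.
- get_state(): the state, without advancing time (a new reading comes with each control period).
- grab_frame(name): name is "side" or "top"; returns the picture (400x640x3 uint8, red, green, blue); there is no depth.
- calibration(name): a dict with "camera_matrix" (3x3 intrinsics, pixels), "extrinsics" (4x4, takes a point from camera to world coordinates). Camera axes: x right, y down, z forward; pixel columns grow to the right and rows downward; lengths in m; the calibration is good to about 2 mm. A picture is of the moment at which its call begins. calibration takes no time and is no camera call.
- job_done(): hands the job in; it is judged then, once.
Trained networks look in the newest picture that a camera, given by its name, has taken for a name from the list of things; names that differ only in an ending like _2 or _b are one class to them, and where a whole thing is asked for, a point or a joint stands for the part that bears it (a point fixed in the world has none). Each returns a list of dicts, best first, with "score" (0 to 1); they miss things now and then, are a little off and sometimes report something else, mostly with a low value. They report only what shows in the picture. A call takes as long as a camera call.
- boxes_of(query, camera): "rect" ([left, top, right, bottom] in pixels, round what is visible of it).
- regions_of(query, camera): "region" (400x640 bool, what is visible of it) and "rect" ([left, top, right, bottom] in pixels, round what is visible of it).
- spot_point(query, camera): "uv" ([column, row] in pixels: a listed point, or the origin of a listed thing).
The state is a dict: "t": time; "q": joint angles; "qd": joint speeds; "joint_efforts": joint torques, N m; "eef_pos": TCP position; "ee_rot": TCP orientation; "force": force on the tool from outside, world axes, zero at the start; "moment": the same for the moment, N m; "width": finger opening in m; "gripper_force": force on a finger pad.
Only numpy, scipy, OpenCV 4.12 (cv2) and the standard library are available. Lean on these libraries where they do the work, as an engineer would, in place of code of your own. Each camera call takes 0.05 s, during which the arm holds its last target. There are 200 camera calls.

## Working session

There is one attempt and no reset: what is moved stays moved. The work goes in short steps, Python scripts to look and compute and a tool call to move; the robot and the scene stay as the last step left them, time stands still between calls to the robot, and variables do not carry over. Pictures are saved under pics/ and viewed, at most 10 in all, crops included, and the job is handed in when it is done.

Besides the shell and the picture viewer there is one more tool, called by a JSON object that holds its "name" and its "arguments". arm_command: Moves the arm, as the interface text tells. Shift numbers are shares of 25 cm and turn numbers shares of 180 degrees, none past 1 either way. Its arguments: {"type":"object","properties":{"commands":{"type":"array"},"claw":{"type":"number"},"grip_force":{"type":"number"}},"required":["commands"]}

```bash
mkdir -p pics; ls; cat > h.py <<'E'
from station import *
import numpy as np, cv2
from scipy.spatial.transform import Rotation as R
def cal(c):
    d=calibration(c); return np.array(d["camera_matrix"]),np.array(d["extrinsics"])
def ray(c,uv):
    K,E=cal(c); d=E[:3,:3]@np.linalg.solve(K,[uv[0],uv[1],1.]); return E[:3,3],d/np.linalg.norm(d)
def onz(c,uv,z):
    o,d=ray(c,uv); return o+d*(z-o[2])/d[2]
def tri(uvs,uvt):
    A=np.zeros((3,3));b=np.zeros(3)
    L=[ray("side",uvs),ray("top",uvt)]
    for o,d in L:
        P=np.eye(3)-np.outer(d,d);A+=P;b+=P@o
    x=np.linalg.solve(A,b); return x,[np.linalg.norm((np.eye(3)-np.outer(d,d))@(x-o)) for o,d in L]
def proj(c,X):
    K,E=cal(c); p=K@(E[:3,:3].T@(np.asarray(X)-E[:3,3])); return p[:2]/p[2]
E
python3 - <<'E'
from h import *
np.set_printoptions(precision=4,suppress=True)
s=get_state(); print(s)
for c in("side","top"):
    K,E=cal(c);print(c,K,E)
    cv2.imwrite(f"pics/{c}0.png",grab_frame(c)[:,:,::-1])
for q in ["stand","rod_tip","upper_leg","seat","fork","rest_pad","holder","bore","finger_grip","cup_floor","dropper_bottle","amber_bottle","mortar","die","jar","carton"]:
    r={}
    for c in("side","top"):
        r[c]=spot_point(q,c)[:2]
    print(q,{c:[(np.round(a["uv"],1),round(float(a["score"]),2)) for a in r[c]] for c in r}, end=" ")
    if r["side"] and r["top"]: print(tri(r["side"][0]["uv"],r["top"][0]["uv"]))
    else: print()
E
```

```text
pics
{'t': 0.0, 'q': array([ 1.5771,  0.3594,  0.011 , -0.0004, -1.2241, -0.2881]), 'qd': array([ 0.0015,  0.0002, -0.0001,  0.    ,  0.0002,  0.001 ]), 'joint_efforts': array([  0.0003, -58.2721,  29.3054,   6.9971,   0.0068,  -0.0002]), 'eef_pos': array([0.1876, 0.6479, 0.2256]), 'ee_rot': array([ 3.1399, -0.0001, -0.2819]), 'force': array([0.9079, 0.4389, 0.339 ]), 'moment': array([-0.0271, -0.0089, -0.0199]), 'gripper_force': 0.0, 'width': 0.08786044120027464}
side [[417.5957   0.     318.701 ]
 [  0.     417.5957 193.6982]
 [  0.       0.       1.    ]] [[-0.9997  0.0236 -0.0031  0.5366]
 [ 0.016   0.5696 -0.8218  1.1809]
 [-0.0177 -0.8216 -0.5698  0.964 ]
 [ 0.      0.      0.      1.    ]]
top [[445.8587   0.     317.9983]
 [  0.     445.8587 197.6202]
 [  0.       0.       1.    ]] [[-0.0079 -0.976   0.2177  0.2091]
 [-1.      0.0075 -0.0027 -0.0018]
 [ 0.001  -0.2177 -0.976   1.6954]
 [ 0.      0.      0.      1.    ]]
stand {'side': [(array([300.3, 240.9]), 0.64), (array([302.9, 175.8]), 0.25)], 'top': [(array([296.7, 195.4]), 0.56), (array([307.3, 195.6]), 0.23)]} (array([
[... 1971 characters left out ...]
64(0.004286700054052315)])
die {'side': [(array([292.4, 205.4]), 0.6), (array([313.5, 205.1]), 0.51)], 'top': [(array([346. , 181.7]), 0.64), (array([296.4, 193.6]), 0.51)]} (array([ 0.6398, -0.1151,  0.0157]), [np.float64(0.006308108728986023), np.float64(0.006308108728985932)])
jar {'side': [(array([297.7, 162.4]), 0.45)], 'top': [(array([434.6, 189.8]), 0.64)]} (array([ 0.6193, -0.464 , -0.0017]), [np.float64(0.0037965360442413624), np.float64(0.003796536044241615)])
carton {'side': [(array([325.2, 329.1]), 0.85)], 'top': [(array([199.6, 213.3]), 0.76), (array([329.4, 203.2]), 0.44)]} (array([0.5258, 0.4504, 0.0053]), [np.float64(0.0018373037012800035), np.float64(0.0018373037012800219)])
```

```bash
python3 - <<'E'
import cv2
s=cv2.imread("pics/side0.png");t=cv2.imread("pics/top0.png")
cv2.imwrite("pics/s0c.png",cv2.resize(s[120:345,200:440],None,fx=2.6,fy=2.6,interpolation=cv2.INTER_CUBIC))
cv2.imwrite("pics/t0c.png",cv2.resize(t[130:270,170:470],None,fx=2.65,fy=2.65,interpolation=cv2.INTER_CUBIC))
E
```

```text
(no output)
```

View pics/s0c.png

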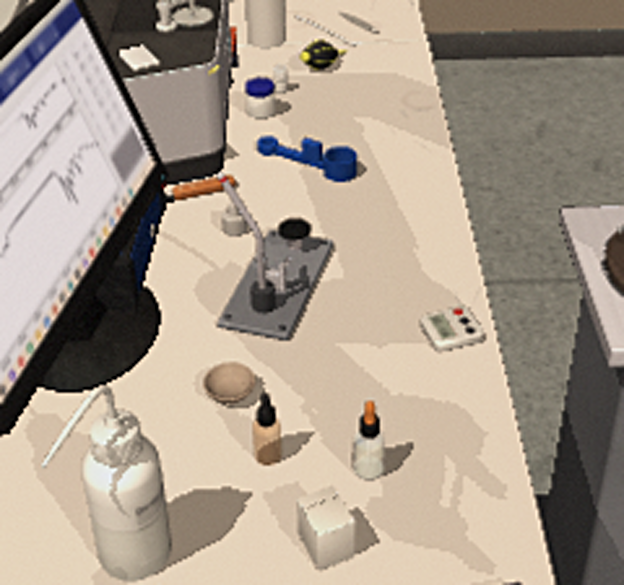

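View pics/t0c.png

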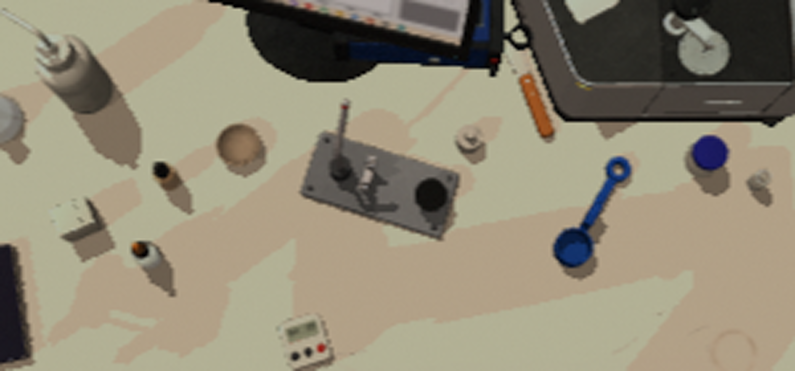

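```bash
cat > fit.py <<'E'
from h import *
from scipy.optimize import minimize
a=np.linspace(0,2*np.pi,32,endpoint=False); C=np.c_[np.cos(a),np.sin(a)]
def cyl(x,y,z0,z1,r0,r1=None):
    r1=r0 if r1 is None else r1
    return np.vstack([np.c_[C*r0+[x,y],np.full(32,z0)],np.c_[C*r1+[x,y],np.full(32,z1)]])
def box(x0,x1,y0,y1,z0,z1): return np.array([[x,y,z] for x in(x0,x1) for y in(y0,y1) for z in(z0,z1)])
leg=cyl(0,0,0,100,5)@R.from_euler("y",-30,degrees=True).as_matrix().T+[0,0,130]
M={"stand":[box(-50,50,-48,167,0,12),cyl(0,0,0,130,5),leg,cyl(0,0,12,45,16),cyl(0,137,12,45,24),box(-16,-10,36,48,12,63),box(10,16,36,48,12,63),box(-16,16,36,48,12,38)],
"holder":[cyl(0,-85,0,18,18),box(-7,7,-70,30,0,14),box(-7,7,-17,17,0,44),cyl(0,52,0,34,27)],
"dropper_bottle":[cyl(0,0,0,63,18),cyl(0,0,63,70,18,11),cyl(0,0,70,81,11),cyl(0,0,81,108,7)]}
S=4
def render(name,c,p,roi,z=0,rot=None):
    x0,y0,x1,y1=roi; im=np.zeros(((y1-y0)*S,(x1-x0)*S),np.uint8)
    K,E=cal(c); Rz=R.from_euler("z",p[2]).as_matrix() if rot is None else rot
    for V in M[name]:
        W=V/1000@Rz.T+[p[0],p[1],z]; q=(W-E[:3,3])@E[:3,:3]@K.T; q=q[:,:2]/q[:,2:]
        q=((q+.5-[x0,y0])*S-.5)
        cv2.fillConvexPoly(im,cv2.convexHull((q*16).round().astype(np.int32)),255,cv2.LINE_AA,4)
    return cv2.resize(im,(x1-x0,y1-y0),interpolation=cv2.INTER_AREA)/255.
def fit(name,masks,p0,z=0):
    roi={}
    for c,m in masks.items():
        ys,xs=np.nonzero(m); roi[c]=(xs.min()-12,ys.min()-12,xs.max()+13,ys.max()+13)
    def cost(v,cs):
        return sum(np.abs(cv2.GaussianBlur(render(name,c,v*sc,roi[c],z)-masks[c][roi[c][1]:roi[c][3],roi[c][0]:roi[c][2]].astype(float),(0,0),1)).sum() for c in cs)
    sc=np.array([.01,.01,.1]); out={}
    for cs in (list(masks),)+tuple([c] for c in masks):
        sx=np.array(p0)/sc; r=minimize(cost,sx,args=(cs,),method="Nelder-Mead",options=dict(initial_simplex=np.vstack([sx]+[sx+np.eye(3)[i]*.7 for i in range(3)]),xatol=.01,fatol=.05,maxiter=200))
        out["+".join(cs)]=(r.x*sc,r.fun,sum(masks[c].sum() for c in cs))
    return out
E
python3 - <<'E'
from fit import *
np.set_printoptions(precision=4,suppress=True)
init={"stand":(.598,.076,2.85),"holder":(.522,-.300,.9),"dropper_bottle":(.47,.342,0)}
ov={}
for n in init:
    ms={}
    for c in("side","top"):
        r=regions_of(n,c)
        print(n,c,[(round(float(x["score"]),2),x["region"].sum(),np.round(x["rect"])) for x in r[:3]])
        if r: ms[c]=r[0]["region"]
    if n=="holder":
        for c in("side","top"):
            h=cv2.cvtColor(cv2.imread(f"pics/{c}0.png"),cv2.COLOR_BGR2HSV); b=cv2.inRange(h,(100,140,40),(125,255,255))
            u,v=proj(c,[.54,-.31,0]).astype(int); w=np.zeros_like(b); w[v-28:v+28,u-40:u+40]=1; ms[c]=(b*w>0); print(ms[c].sum())
    f=fit(n,ms,init[n])
    for k in f: print(n,k,f[k])
    np.savez(f"m_{n}.npz",**ms,p=f["side+top"][0])
tiles=[]
for c in("side","top"):
    im=cv2.imread(f"pics/{c}0.png"); big=cv2.resize(im,None,fx=4,fy=4,interpolation=cv2.INTER_CUBIC)
    for n in init:
        p=np.load(f"m_{n}.npz")["p"]; m=(render(n,c,p,(0,0,640,400))); B=cv2.resize(m,None,fx=4,fy=4)>.5
        cs,_=cv2.findContours(B.astype(np.uint8),0,2); cv2.drawContours(big,cs,-1,(0,255,0),1)
    def crop(X,w,h):
        u,v=(proj(c,X)*4).astype(int); return big[v-h:v+h,u-w:u+w]
    tiles.append(np.hstack([crop([.58,.02,.06],150,150),crop([.55,-.31,.0],130,150),crop([.47,.342,.05],100,150)]))
cv2.imwrite("pics/ov0.png",np.vstack(tiles))
E
```

```text
stand side [(0.81, np.int64(1375), array([282., 182., 325., 250.])), (0.62, np.int64(231), array([294., 277., 308., 298.]))]
stand top [(0.75, np.int64(1439), array([284., 168., 342., 220.]))]
stand side+top (array([0.5982, 0.0715, 2.8327]), np.float64(172.1162286178418), np.int64(2814))
stand side (array([0.5981, 0.0699, 2.8376]), np.float64(91.03130900103798), np.int64(1375))
stand top (array([0.5992, 0.072 , 2.8199]), np.float64(71.44601460533666), np.int64(1439))
holder side [(0.82, np.int64(305), array([300., 172., 337., 188.]))]
holder top [(0.59, np.int64(295), array([379., 189., 407., 231.]))]
335
298
holder side+top (array([ 0.5271, -0.2916,  0.9814]), np.float64(270.4449154022724), np.int64(633))
holder side (array([ 0.5261, -0.2896,  0.9415]), np.float64(129.0497001066391), np.int64(335))
holder top (array([ 0.5268, -0.2912,  0.9916]), np.float64(138.5417190589333), np.int64(298))
dropper_bottle side [(0.53, np.int64(284), array([335., 274., 350., 304.]))]
dropper_bottle top []
dropper_bottle side (array([ 0.4738,  0.3471, -0.0173]), np.float64(49.58910150200035), np.int64(284))Traceback (most recent call last):
  File "<stdin>", line 17, in <module>
KeyError: 'side+top'
```

```bash
python3 - <<'E'
from fit import *
P={"stand":(.5982,.0715,2.8327),"holder":(.5271,-.2916,.9814),"dropper_bottle":(.4738,.3471,0)}
tiles=[]
for c in("side","top"):
    im=cv2.imread(f"pics/{c}0.png"); big=cv2.resize(im,None,fx=5,fy=5,interpolation=cv2.INTER_CUBIC)
    for n in P:
        m=render(n,c,P[n],(0,0,640,400)); B=cv2.resize(m,None,fx=5,fy=5)>.5
        cs,_=cv2.findContours(B.astype(np.uint8),0,2); cv2.drawContours(big,cs,-1,(0,255,0),1)
    def crop(X,w,h):
        u,v=(proj(c,X)*5).astype(int); return big[v-h:v+h,u-w:u+w]
    tiles.append(np.hstack([crop([.58,.02,.08],155,150),crop([.55,-.31,.0],130,150),crop([.47,.342,.05],100,150)]))
cv2.imwrite("pics/ov0.png",np.vstack(tiles))
E
```

```text
(no output)
```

View pics/ov0.png

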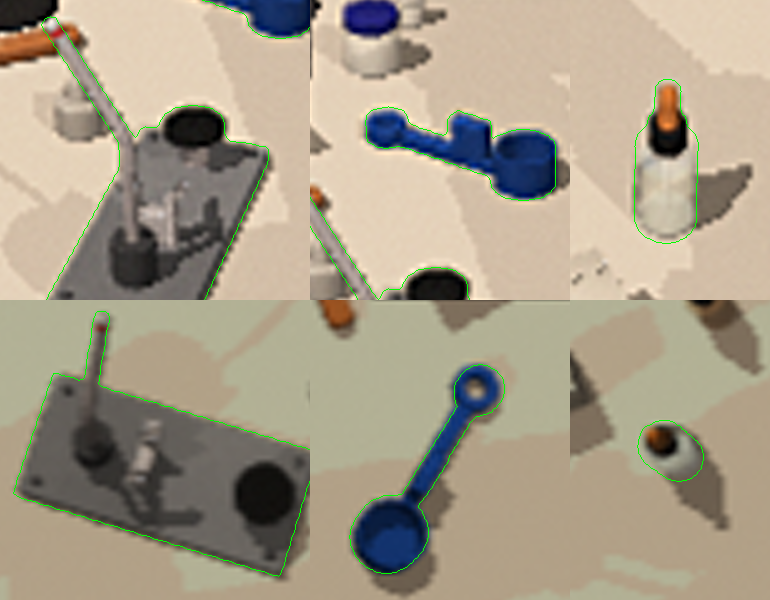

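{"name": "arm_command", "arguments": {"commands": [{"tx": 0.08, "ty": 0.06, "tz": -0.08}, {"tx": 0.18, "ty": 0.14, "tz": -0.16}, {"tx": 0.28, "ty": 0.22, "tz": -0.24}, {"tx": 0.38, "ty": 0.3, "tz": -0.32}, {"tx": 0.48, "ty": 0.38, "tz": -0.32}, {"tx": 0.58, "ty": 0.46, "tz": -0.32}, {"tx": 0.68, "ty": 0.54, "tz": -0.32}, {"tx": 0.76, "ty": 0.61, "tz": -0.32}], "claw": 1}}

```text
invalid input
```

{"name": "arm_command", "arguments": {"commands": [{"tx": 0.08, "ty": 0.06, "tz": -0.08, "twist": 0}, {"tx": 0.18, "ty": 0.14, "tz": -0.16, "twist": 0}, {"tx": 0.28, "ty": 0.22, "tz": -0.24, "twist": 0}, {"tx": 0.38, "ty": 0.3, "tz": -0.32, "twist": 0}, {"tx": 0.48, "ty": 0.38, "tz": -0.32, "twist": 0}, {"tx": 0.58, "ty": 0.46, "tz": -0.32, "twist": 0}, {"tx": 0.68, "ty": 0.54, "tz": -0.32, "twist": 0}, {"tx": 0.76, "ty": 0.61, "tz": -0.32, "twist": 0}]}}

```text
t: 2.67
eef_pos: [0.3287, 0.4473, 0.307]
ee_rot: [-3.141, -0.0, -0.282]
force: [0.4, 0.4, 0.0]
width: 0.0875
gripper_force: 0.0
```

{"name": "arm_command", "arguments": {"commands": [{"tx": 0.1, "ty": 0.08, "tz": 0, "twist": 0}, {"tx": 0.2, "ty": 0.16, "tz": 0, "twist": 0}, {"tx": 0.3, "ty": 0.24, "tz": 0, "twist": 0}, {"tx": 0.4, "ty": 0.32, "tz": 0, "twist": 0}, {"tx": 0.5, "ty": 0.4, "tz": 0, "twist": 0}, {"tx": 0.6, "ty": 0.48, "tz": 0, "twist": 0}, {"tx": 0.68, "ty": 0.55, "tz": 0, "twist": 0}, {"tx": 0.76, "ty": 0.61, "tz": 0, "twist": 0}]}}

```text
t: 3.33
eef_pos: [0.4685, 0.248, 0.3069]
ee_rot: [-3.141, -0.0, -0.282]
force: [0.6, 0.1, -0.0]
width: 0.0879
gripper_force: 0.0
```

{"name": "arm_command", "arguments": {"commands": [{"tx": 0.05, "ty": 0.12, "tz": 0, "twist": 0}, {"tx": 0.1, "ty": 0.25, "tz": 0, "twist": 0}, {"tx": 0.15, "ty": 0.38, "tz": 0, "twist": 0}, {"tx": 0.2, "ty": 0.5, "tz": 0, "twist": 0}, {"tx": 0.25, "ty": 0.63, "tz": 0, "twist": 0}, {"tx": 0.3, "ty": 0.75, "tz": 0, "twist": 0}, {"tx": 0.35, "ty": 0.88, "tz": 0, "twist": 0}, {"tx": 0.41, "ty": 1, "tz": 0, "twist": 0}]}}

```text
t: 4.0
eef_pos: [0.4964, -0.0207, 0.3071]
ee_rot: [-3.141, -0.001, -0.282]
force: [1.3, -0.4, 0.3]
width: 0.0879
gripper_force: 0.0
```

{"name": "arm_command", "arguments": {"commands": [{"tx": 0.05, "ty": 0.12, "tz": 0, "twist": 0.01}, {"tx": 0.1, "ty": 0.25, "tz": 0, "twist": 0.03}, {"tx": 0.15, "ty": 0.38, "tz": 0, "twist": 0.05}, {"tx": 0.2, "ty": 0.5, "tz": 0, "twist": 0.07}, {"tx": 0.25, "ty": 0.63, "tz": 0, "twist": 0.08}, {"tx": 0.3, "ty": 0.75, "tz": 0, "twist": 0.09}, {"tx": 0.35, "ty": 0.88, "tz": 0, "twist": 0.098}, {"tx": 0.41, "ty": 1, "tz": 0, "twist": 0.098}]}}

```text
t: 4.67
eef_pos: [0.5254, -0.2895, 0.3069]
ee_rot: [-3.141, -0.001, -0.591]
force: [1.6, 0.0, -0.1]
width: 0.0876
gripper_force: 0.0
```

```bash
cat >> h.py <<'E'
def goto(tgt,yaw_deg):
    s=get_state(); Rm=R.from_euler("xyz",s["ee_rot"]).as_matrix()
    d=Rm.T@(np.array(tgt)-s["eef_pos"])/.25; dy=(yaw_deg-np.degrees(s["ee_rot"][2])+180)%360-180
    return "tx,ty,tz",np.round(d,3),"twist",round(-dy/180,4),"t",round(s["t"],2)
E
python3 - <<'E'
from h import *
np.set_printoptions(precision=4,suppress=True)
s=get_state();print(s["eef_pos"],s["ee_rot"],s["q"])
print(goto([.5271,-.2916,.013],56.2-90))
E
```

```text
[ 0.5254 -0.2895  0.3069] [-3.1414 -0.0005 -0.5914] [-0.1781  0.1946 -0.0318  0.     -1.3438  1.1575]
('tx,ty,tz', array([0.01 , 0.003, 1.176]), 'twist', np.float64(-0.0005), 't', 4.67)
```

{"name": "arm_command", "arguments": {"commands": [{"tx": 0.01, "ty": 0, "tz": 0.1, "twist": 0}, {"tx": 0.01, "ty": 0, "tz": 0.22, "twist": 0}, {"tx": 0.01, "ty": 0, "tz": 0.36, "twist": 0}, {"tx": 0.01, "ty": 0, "tz": 0.5, "twist": 0}, {"tx": 0.01, "ty": 0, "tz": 0.64, "twist": 0}, {"tx": 0.01, "ty": 0, "tz": 0.78, "twist": 0}, {"tx": 0.01, "ty": 0, "tz": 0.88, "twist": 0}, {"tx": 0.01, "ty": 0, "tz": 0.94, "twist": 0}], "claw": 0.6}}

```text
t: 5.33
eef_pos: [0.526, -0.2885, 0.0682]
ee_rot: [3.14, 0.004, -0.59]
force: [1.4, -0.3, -0.5]
width: 0.0525
gripper_force: 0.0
```

{"name": "arm_command", "arguments": {"commands": [{"tx": 0, "ty": 0, "tz": 0.05, "twist": 0}, {"tx": 0, "ty": 0, "tz": 0.1, "twist": 0}, {"tx": 0, "ty": 0, "tz": 0.15, "twist": 0}, {"tx": 0, "ty": 0, "tz": 0.19, "twist": 0}, {"tx": 0, "ty": 0, "tz": 0.22, "twist": 0}, {"tx": 0, "ty": 0, "tz": 0.235, "twist": 0}, {"tx": 0, "ty": 0, "tz": 0.235, "twist": 0}, {"tx": 0, "ty": 0, "tz": 0.235, "twist": 0}]}}

```text
t: 6.0
eef_pos: [0.5281, -0.2891, 0.0131]
ee_rot: [3.142, -0.0, -0.589]
force: [-0.4, -0.3, 0.4]
width: 0.0524
gripper_force: 0.0
```

{"name": "arm_command", "arguments": {"commands": [{"tx": 0, "ty": 0, "tz": 0, "twist": 0}, {"tx": 0, "ty": 0, "tz": 0, "twist": 0}, {"tx": 0, "ty": 0, "tz": 0, "twist": 0}, {"tx": 0, "ty": 0, "tz": 0, "twist": 0}, {"tx": 0, "ty": 0, "tz": 0, "twist": 0}, {"tx": 0, "ty": 0, "tz": 0, "twist": 0}, {"tx": 0, "ty": 0, "tz": 0, "twist": 0}, {"tx": 0, "ty": 0, "tz": 0, "twist": 0}], "claw": 0, "grip_force": 20}}

```text
t: 6.67
eef_pos: [0.5278, -0.2891, 0.013]
ee_rot: [3.142, -0.0, -0.59]
force: [-0.4, -1.6, 1.8]
width: 0.0136
gripper_force: 19.9
```

{"name": "arm_command", "arguments": {"commands": [{"tx": 0, "ty": 0, "tz": -0.02, "twist": 0}, {"tx": 0, "ty": 0, "tz": -0.06, "twist": 0}, {"tx": 0, "ty": 0, "tz": -0.12, "twist": 0}, {"tx": 0, "ty": 0, "tz": -0.18, "twist": 0}, {"tx": 0, "ty": 0, "tz": -0.24, "twist": 0}, {"tx": 0, "ty": 0, "tz": -0.3, "twist": 0}, {"tx": 0, "ty": 0, "tz": -0.34, "twist": 0}, {"tx": 0, "ty": 0, "tz": -0.35, "twist": 0}]}}

```text
t: 7.33
eef_pos: [0.5291, -0.2893, 0.1029]
ee_rot: [-3.14, -0.003, -0.589]
force: [1.2, 0.2, -0.7]
width: 0.0142
gripper_force: 19.9
```

{"name": "arm_command", "arguments": {"commands": [{"tx": -0.02, "ty": -0.06, "tz": 0, "twist": 0.03}, {"tx": -0.05, "ty": -0.14, "tz": 0, "twist": 0.06}, {"tx": -0.08, "ty": -0.23, "tz": 0, "twist": 0.1}, {"tx": -0.12, "ty": -0.32, "tz": 0, "twist": 0.14}, {"tx": -0.16, "ty": -0.41, "tz": 0, "twist": 0.18}, {"tx": -0.2, "ty": -0.5, "tz": 0, "twist": 0.22}, {"tx": -0.23, "ty": -0.58, "tz": 0, "twist": 0.26}, {"tx": -0.244, "ty": -0.614, "tz": 0, "twist": 0.284}]}}

```text
t: 8.0
eef_pos: [0.5628, -0.1252, 0.1]
ee_rot: [3.141, 0.0, -1.487]
force: [0.1, -0.0, -0.8]
width: 0.0141
gripper_force: 19.9
```

{"name": "arm_command", "arguments": {"commands": [{"tx": 0, "ty": 0, "tz": 0.02, "twist": 0}, {"tx": 0, "ty": 0, "tz": 0.05, "twist": 0}, {"tx": 0, "ty": 0, "tz": 0.08, "twist": 0}, {"tx": 0, "ty": 0, "tz": 0.11, "twist": 0}, {"tx": 0, "ty": 0, "tz": 0.13, "twist": 0}, {"tx": 0, "ty": 0, "tz": 0.14, "twist": 0}, {"tx": 0, "ty": 0, "tz": 0.14, "twist": 0}, {"tx": 0, "ty": 0, "tz": 0.14, "twist": 0}]}}

```text
t: 8.67
eef_pos: [0.5625, -0.1278, 0.0651]
ee_rot: [3.141, -0.0, -1.482]
force: [0.4, -0.6, -2.3]
width: 0.014
gripper_force: 19.9
```

```bash
python3 - <<'E'
from fit import *
np.set_printoptions(precision=4,suppress=True)
s=get_state();print(s["t"],s["eef_pos"],s["ee_rot"],s["force"],s["moment"])
print(goto([.5625,-.1277,.0455],-85), onz("top",[346,181.7],0))
p=s["eef_pos"]
for c in("side","top"):
    im=grab_frame(c)[:,:,::-1]; cv2.imwrite(f"pics/{c}1.png",im)
a=[]
for c in("side","top"):
    im=cv2.imread(f"pics/{c}1.png"); u,v=proj(c,p).astype(int)
    a.append(cv2.resize(im[v-50:v+50,u-65:u+65],None,fx=3,fy=3,interpolation=cv2.INTER_CUBIC))
cv2.imwrite("pics/v1.png",np.hstack(a))
E
```

```text
8.6667 [ 0.5625 -0.1278  0.0651] [ 3.1412 -0.0001 -1.482 ] [ 0.3695 -0.5569 -2.3036] [ 0.088  -0.0784  0.0018]
('tx,ty,tz', array([-0.001, -0.   ,  0.079]), 'twist', np.float64(0.0005), 't', 8.67) [ 0.6504 -0.117   0.    ]
```

View pics/v1.png

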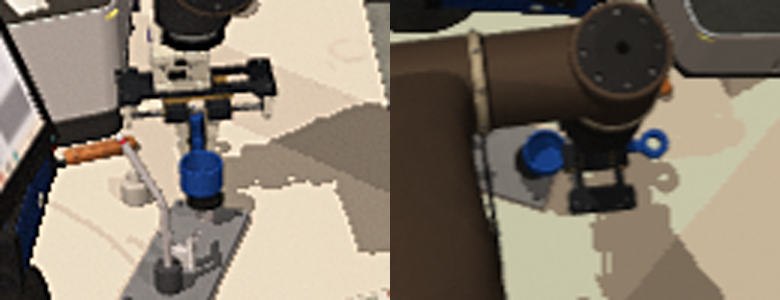

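{"name": "arm_command", "arguments": {"commands": [{"tx": 0, "ty": 0, "tz": 0.01, "twist": 0}, {"tx": 0, "ty": 0, "tz": 0.02, "twist": 0}, {"tx": 0, "ty": 0, "tz": 0.03, "twist": 0}, {"tx": 0, "ty": 0, "tz": 0.04, "twist": 0}, {"tx": 0, "ty": 0, "tz": 0.05, "twist": 0}, {"tx": 0, "ty": 0, "tz": 0.06, "twist": 0}, {"tx": 0, "ty": 0, "tz": 0.07, "twist": 0}, {"tx": 0, "ty": 0, "tz": 0.078, "twist": 0}], "grip_force": 6}}

```text
t: 9.43
eef_pos: [0.5628, -0.1277, 0.0457]
ee_rot: [-3.141, -0.0, -1.482]
force: [-0.2, -3.4, 2.2]
width: 0.0141
gripper_force: 6.0
```

{"name": "arm_command", "arguments": {"commands": [{"tx": 0, "ty": 0, "tz": 0, "twist": 0}, {"tx": 0, "ty": 0, "tz": 0, "twist": 0}, {"tx": 0, "ty": 0, "tz": 0, "twist": 0}, {"tx": 0, "ty": 0, "tz": 0, "twist": 0}, {"tx": 0, "ty": 0, "tz": -0.05, "twist": 0}, {"tx": 0, "ty": 0, "tz": -0.15, "twist": 0}, {"tx": 0, "ty": 0, "tz": -0.25, "twist": 0}, {"tx": 0, "ty": 0, "tz": -0.35, "twist": 0}], "grip_force": 20}}

```text
t: 10.1
eef_pos: [0.5615, -0.127, 0.1335]
ee_rot: [3.139, 0.001, -1.482]
force: [0.9, -0.4, -0.3]
width: 0.0137
gripper_force: 20.0
```

```bash
cat >> fit.py <<'E'
def blue(c,near,w=45):
    h=cv2.cvtColor(grab_frame(c),cv2.COLOR_RGB2HSV); b=cv2.inRange(h,(100,140,40),(125,255,255))>0
    u,v=proj(c,near).astype(int); k=np.zeros_like(b); k[max(v-w,0):v+w,max(u-w,0):u+w]=1; return b&k
def tiltfit(ms,G,psi,th0=.2):
    # G grasp point world; psi tool yaw; holder y = -tool x ; params: along-arm offset, height offset(mm), tilt(cup up)
    roi={c:(lambda ys,xs:(xs.min()-10,ys.min()-10,xs.max()+11,ys.max()+11))(*np.nonzero(m)) for c,m in ms.items()}
    def pose(v):
        Rm=R.from_euler("z",psi+np.pi/2+v[3]*.02).as_matrix()@R.from_euler("x",v[2]*.1).as_matrix()
        o=np.array(G)+Rm@np.array([0,v[0],-32+v[1]])/1000; return Rm,o
    def cost(v):
        Rm,o=pose(v); t=0
        for c,m in ms.items():
            r=render("holder",c,(o[0],o[1],0),roi[c],o[2],Rm); mm=m[roi[c][1]:roi[c][3],roi[c][0]:roi[c][2]]
            # fingers occlude: ignore rendered pixels near grip block
            u,w=proj(c,G)-np.array(roi[c][:2]); yy,xx=np.indices(mm.shape); k=(np.hypot(xx-u,yy-w)>9)
            t+=(k*np.abs(cv2.GaussianBlur(r-mm.astype(float),(0,0),.7))).sum()
        return t+.3*(v[0]**2+v[1]**2+v[3]**2)*.3
    x=np.array([0,0,th0*10,0.]); r=minimize(cost,x,method="Nelder-Mead",options=dict(initial_simplex=np.vstack([x]+[x+d for d in np.diag([3,3,.8,1.])]),maxiter=400))
    return r.x,r.fun,pose(r.x)
E
python3 - <<'E'
from fit import *
np.set_printoptions(precision=4,suppress=True)
s=get_state();p=s["eef_pos"];print(s["t"],p,s["ee_rot"],s["force"],s["moment"])
G=p+[0,0,.019]
ms={c:blue(c,p) for c in("side","top")}
print([m.sum() for m in ms.values()])
x,f,_=tiltfit(ms,G,s["ee_rot"][2]);print(x,f,np.degrees(x[2]*.1))
x,f,_=tiltfit(ms,G,s["ee_rot"][2],0);print(x,f,np.degrees(x[2]*.1))
tgt=np.array([.598+.953*-.04,.0715+.304*.04,.33]); print(goto(tgt,-17.7))
E
```

```text
10.1 [ 0.5615 -0.127   0.1335] [ 3.1394  0.0008 -1.482 ] [ 0.8862 -0.3826 -0.3175] [ 0.15   -0.1244 -0.0227]
[np.int64(183), np.int64(255)]
[0.0857 5.5861 2.4729 0.0531] 151.21850445002158 14.16870106556755
[ 0.3462  5.9538  2.4123 -0.1962] 151.01874514506213 13.821445520230393
('tx,ty,tz', array([-0.841, -0.061, -0.771]), 'twist', np.float64(-0.3731), 't', 10.2)
```

{"name": "arm_command", "arguments": {"commands": [{"tx": 0, "ty": 0, "tz": -0.14, "twist": -0.03}, {"tx": 0, "ty": 0, "tz": -0.28, "twist": -0.07}, {"tx": 0, "ty": 0, "tz": -0.42, "twist": -0.11}, {"tx": -0.06, "ty": 0, "tz": -0.55, "twist": -0.15}, {"tx": -0.16, "ty": -0.01, "tz": -0.67, "twist": -0.18}, {"tx": -0.28, "ty": -0.02, "tz": -0.74, "twist": -0.21}, {"tx": -0.42, "ty": -0.03, "tz": -0.771, "twist": -0.25}, {"tx": -0.56, "ty": -0.04, "tz": -0.771, "twist": -0.28}]}}

```text
t: 10.87
eef_pos: [0.5602, 0.0145, 0.3277]
ee_rot: [-3.139, -0.001, -0.597]
force: [1.4, 0.1, -1.6]
width: 0.014
gripper_force: 20.0
```

```bash
python3 - <<'E'
from h import *
print(get_state()["eef_pos"],goto([.598-.953*.04,.0715+.304*.04,.33],-17.7))
E
```

```text
[0.56017697 0.01451335 0.32770704] ('tx,ty,tz', array([-0.156, -0.228, -0.009]), 'twist', np.float64(-0.0916), 't', 10.87)
```

{"name": "arm_command", "arguments": {"commands": [{"tx": -0.04, "ty": -0.06, "tz": 0, "twist": -0.02}, {"tx": -0.08, "ty": -0.12, "tz": 0, "twist": -0.05}, {"tx": -0.12, "ty": -0.17, "tz": 0, "twist": -0.08}, {"tx": -0.145, "ty": -0.21, "tz": 0, "twist": -0.0916}, {"tx": -0.156, "ty": -0.228, "tz": 0, "twist": -0.0916}, {"tx": -0.156, "ty": -0.228, "tz": 0, "twist": -0.0916}, {"tx": -0.156, "ty": -0.228, "tz": 0, "twist": -0.0916}, {"tx": -0.156, "ty": -0.228, "tz": 0, "twist": -0.0916}]}}

```text
t: 11.53
eef_pos: [0.5602, 0.0813, 0.3259]
ee_rot: [3.141, 0.0, -0.317]
force: [0.3, -0.1, -0.8]
width: 0.0139
gripper_force: 20.0
```

```bash
cat > look.py <<'E'
from fit import *
import sys
np.set_printoptions(precision=4,suppress=True)
def look(name,th0=.25,cams=("side","top"),fx=3):
    s=get_state();p=s["eef_pos"];print(s["t"],p,s["ee_rot"],s["force"],s["moment"])
    G=p+[0,0,.019]; ms={c:blue(c,p,60) for c in cams}; print([m.sum() for m in ms.values()])
    x,f,(Rm,o)=tiltfit(ms,G,s["ee_rot"][2],th0); print("y,z mm,tilt,yaw",x[0],x[1],np.degrees(x[2]*.1),np.degrees(x[3]*.02),f)
    b=o+Rm@[0,-.085,.009]; print("bore",b,"axis",Rm[:,2])
    a=[]
    for c in cams:
        im=cv2.resize(grab_frame(c)[:,:,::-1],None,fx=4,fy=4,interpolation=cv2.INTER_CUBIC)
        for B,col in((render("holder",c,(o[0],o[1],0),(0,0,640,400),o[2],Rm),(0,255,0)),(render("stand",c,(.5982,.0715,2.8327),(0,0,640,400)),(0,0,255))):
            cs,_=cv2.findContours((cv2.resize(B,None,fx=4,fy=4)>.5).astype(np.uint8),0,2); cv2.drawContours(im,cs,-1,col,1)
        u,v=(proj(c,b)*4).astype(int); a.append(im[max(v-220,0):v+220,max(u-190,0):u+190])
    h=min(x.shape[0] for x in a); cv2.imwrite(f"pics/{name}.png",np.hstack([x[:h] for x in a])); return s,G,Rm,o,b
E
python3 -c "
from look import *
look('v2')"
```

```text
11.5333 [0.5602 0.0813 0.3259] [ 3.1413  0.0003 -0.3165] [ 0.2776 -0.143  -0.8028] [-0.0637  0.0042 -0.0199]
[np.int64(561), np.int64(334)]
y,z mm,tilt,yaw -2.886835284293986 2.0594246747071168 16.648866471573143 -3.4996680635556303 472.87627686034887
bore [0.6328 0.0524 0.2996] axis [ 0.2663 -0.1056  0.9581]
```

View pics/v2.png

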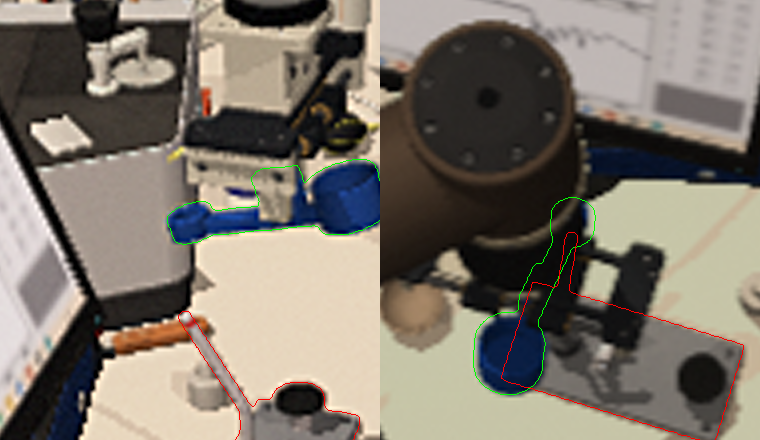

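```bash
python3 - <<'E'
s=open("fit.py").read()
s=s.replace("    def cost(v):\n        Rm,o=pose(v); t=0","    Rm,o=pose([0,0,th0*10,0])\n    ms={c:m&(cv2.dilate(render('holder',c,(o[0],o[1],0),(0,0,640,400),o[2],Rm),np.ones((7,7)))>.1) for c,m in ms.items()}\n    def cost(v):\n        Rm,o=pose(v); t=0")
s=s.replace("k=(np.hypot(xx-u,yy-w)>9)","k=(np.hypot(xx-u,yy-w)>9)&((np.hypot(*(np.array([xx,yy])-(proj(c,np.array(G)+.09*np.array([np.cos(psi),np.sin(psi),-.25]))-roi[c][:2])[:,None,None]))>12) if c=='top' else True)")
open("fit.py","w").write(s)
E
python3 - <<'E'
from look import *
s=get_state();p=s["eef_pos"];G=p+[0,0,.019]
ms={c:blue(c,p,60) for c in("side","top")}
for cs in (["side"],["top"],["side","top"]):
    x,f,(Rm,o)=tiltfit({c:ms[c] for c in cs},G,s["ee_rot"][2],.29); print(cs,x[0],x[1],np.degrees(x[2]*.1),np.degrees(x[3]*.02),f,o+Rm@[0,-.085,.009])
Rm=R.from_euler("z",s["ee_rot"][2]+np.pi/2).as_matrix()@R.from_euler("x",.29).as_matrix()
print("kin bore",G+Rm@[0,-.0858,-.023], "tip",[.598+.05*.953,.0715-.05*.304,.2166])
E
```

```text
['side'] -2.477847704431595 2.057719491386215 16.92149754548975 -4.599780671605047 82.24911699329027 [0.6318 0.0513 0.2996]
['top'] -2.019686169294241 3.636414822964924 -3.2719800233924023 -2.2302128848163494 56.86268589963134 [0.6427 0.0507 0.3308]
['side', 'top'] -3.2831786456352687 2.5333645336531 16.124978454749225 -2.9716934163381357 161.782818051905 [0.6341 0.0528 0.3009]
kin bore [0.6321 0.0578 0.2985] tip [0.64565, 0.056299999999999996, 0.2166]
```

```bash
python3 - <<'E'
from look import *
s=get_state();p=s["eef_pos"];G=p+[0,0,.019]; psi=s["ee_rot"][2]
ms={c:blue(c,p,60) for c in("side","top")}
V=M["holder"]
for dyaw in (0,-.05):
  Rz=R.from_euler("z",psi+np.pi/2+dyaw).as_matrix()
  def run(cs,parts,n):
    M["holder"]=[V[i] for i in parts]
    def cost(v,full=False):
        Rm=Rz@R.from_euler("x",v[3]*.1).as_matrix(); o=G+Rm@[0,-.0008,-.032]+np.array(v[:3])/1000; t=.02*np.dot(v[:3],v[:3])
        for c in cs:
            r=render("holder",c,(o[0],o[1],0),(200,20,480,260),o[2],Rm); m=(ms[c]&near[c])[20:260,200:480]
            t+=(keep[c][20:260,200:480]*np.abs(cv2.GaussianBlur(r-m,(0,0),.7))).sum()
        return t
    near={};keep={}
    Rm=Rz@R.from_euler("x",.29).as_matrix(); o=G+Rm@[0,-.0008,-.032]
    for c in cs:
        near[c]=cv2.dilate(render("holder",c,(o[0],o[1],0),(0,0,640,400),o[2],Rm),np.ones((9,9)))>.1
        yy,xx=np.indices((400,640)); u=proj(c,G); keep[c]=np.hypot(xx-u[0],yy-u[1])>9
    x=np.array([0,0,0,2.9]); r=minimize(cost,x,method="Nelder-Mead",options=dict(initial_simplex=np.vstack([x]+[x+d for d in np.diag([3,3,3,.5])]),maxiter=400))
    print(dyaw,n,r.x,r.fun); M["holder"]=V
  run(["top"],[3],"cup top"); run(["side"],[0,1,2,3],"all side"); run(["side"],[3],"cup side"); 
E
```

```text
0 cup top [ 2.7387  2.2386  0.1679 -0.7241] 25.79141305895575
0 all side [  2.3492 -14.449   -6.3782   2.6325] 92.8170767580016
0 cup side [ 2.7745  0.6037 -9.8198  4.3414] 35.25047907308321
-0.05 cup top [ 4.1961  0.0949 -6.4022 -0.2995] 25.97289058048906
-0.05 all side [ 2.249  -1.6672  1.392   2.798 ] 87.13518431921712
-0.05 cup side [ 1.6265 -0.7755 -9.3511  4.3793] 33.09611211637293
```

{"name": "arm_command", "arguments": {"commands": [{"tx": 0.02, "ty": 0, "tz": 0.03, "twist": 0}, {"tx": 0.05, "ty": -0.01, "tz": 0.08, "twist": 0}, {"tx": 0.08, "ty": -0.016, "tz": 0.14, "twist": 0}, {"tx": 0.087, "ty": -0.016, "tz": 0.19, "twist": 0}, {"tx": 0.087, "ty": -0.016, "tz": 0.23, "twist": 0}, {"tx": 0.087, "ty": -0.016, "tz": 0.26, "twist": 0}, {"tx": 0.087, "ty": -0.016, "tz": 0.264, "twist": 0}, {"tx": 0.087, "ty": -0.016, "tz": 0.264, "twist": 0}]}}

```text
t: 12.6
eef_pos: [0.582, 0.0789, 0.2595]
ee_rot: [3.141, 0.001, -0.314]
force: [-0.4, 0.0, -0.9]
width: 0.0141
gripper_force: 20.0
```

```bash
python3 - <<'E'
from look import *
s,G,Rm,o,b=look("v3",.29)
psi=s["ee_rot"][2]
Rk=R.from_euler("z",psi+np.pi/2).as_matrix()@R.from_euler("x",.29).as_matrix(); bk=G+Rk@[0,-.0858,-.023]; print("kin bore",bk)
im=grab_frame("side"); cv2.imwrite("pics/side3.png",im[:,:,::-1])
big=cv2.resize(im[:,:,::-1],None,fx=10,fy=10,interpolation=cv2.INTER_CUBIC)
P=lambda X:tuple(((proj("side",X)+.5)*10).astype(int))
r=np.array([.5*.953,-.5*.304,.866]); T=np.array([.598+.05*.953,.0715-.05*.304,.2166])
cv2.line(big,P(T-.04*r),P(T+.04*r),(0,0,255),1)
for rr,hh in((9,9),(9,-9),(18,9),(18,-9)):
    pts=np.array([P(bk+Rk@np.array([rr*np.cos(t),rr*np.sin(t),hh])/1000) for t in np.linspace(0,6.3,40)]); cv2.polylines(big,[pts],False,(0,255,255),1)
u,v=P(bk); cv2.imwrite("pics/v3b.png",big[v-220:v+330,u-330:u+330])
E
```

```text
12.6 [0.582  0.0789 0.2595] [ 3.1408  0.0006 -0.3144] [-0.3871  0.033  -0.9228] [0.0263 0.0097 0.0129]
[np.int64(563), np.int64(320)]
y,z mm,tilt,yaw -3.7564953503733998 2.2409070192514964 16.729546630607928 -2.0236318477795425 139.98489753543504
bore [0.6563 0.0518 0.2331] axis [ 0.2704 -0.0986  0.9577]
kin bore [0.654  0.0555 0.232 ]
```

View pics/v3b.png

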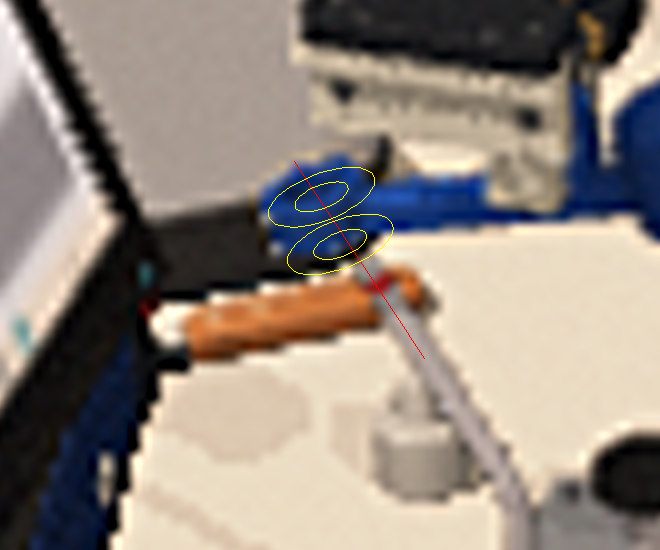

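{"name": "arm_command", "arguments": {"commands": [{"tx": -0.006, "ty": 0, "tz": 0.01, "twist": 0}, {"tx": -0.012, "ty": 0, "tz": 0.021, "twist": 0}, {"tx": -0.018, "ty": 0, "tz": 0.031, "twist": 0}, {"tx": -0.024, "ty": 0, "tz": 0.042, "twist": 0}, {"tx": -0.03, "ty": 0, "tz": 0.052, "twist": 0}, {"tx": -0.036, "ty": 0, "tz": 0.062, "twist": 0}, {"tx": -0.042, "ty": 0, "tz": 0.073, "twist": 0}, {"tx": -0.048, "ty": 0, "tz": 0.083, "twist": 0}], "grip_force": 8}}

```text
t: 13.52
eef_pos: [0.5705, 0.0826, 0.2391]
ee_rot: [3.141, 0.0, -0.314]
force: [0.0, -1.1, 0.7]
width: 0.0142
gripper_force: 8.0
```

```bash
cat > look2.py <<'E'
from look import *
def look2(name,dx=.0,dy=-.0,th=.29,view=True):
    s=get_state();p=s["eef_pos"];psi=s["ee_rot"][2];G=p+[0,0,.019]
    print(s["t"],p,s["ee_rot"],s["force"],s["moment"],s["width"])
    for w in ("side",):
        ms={w:blue(w,p,60)}; x,f,(Rm,o)=tiltfit(ms,G,psi,th); print(w,"y,z mm,tilt,yaw",x[0],x[1],np.degrees(x[2]*.1),np.degrees(x[3]*.02),f)
    im=grab_frame("side")[:,:,::-1]
    u,v=proj("side",G).astype(int); c=im[v-45:v+45,u-70:u+50]
    cv2.imwrite(f"pics/{name}.png",cv2.resize(c,None,fx=6.5,fy=6.5,interpolation=cv2.INTER_CUBIC))
E
python3 -c "
from look2 import *
look2('v4')"
```

```text
13.5167 [0.5705 0.0826 0.2391] [ 3.1413  0.0001 -0.3145] [ 0.0238 -1.0735  0.6655] [-0.3027  0.1588 -0.0853] 0.014168736755823537
side y,z mm,tilt,yaw -2.5503799160333736 2.283135791597231 16.1642432662863 -3.279121517149132 75.11794614848479
```

View pics/v4.png

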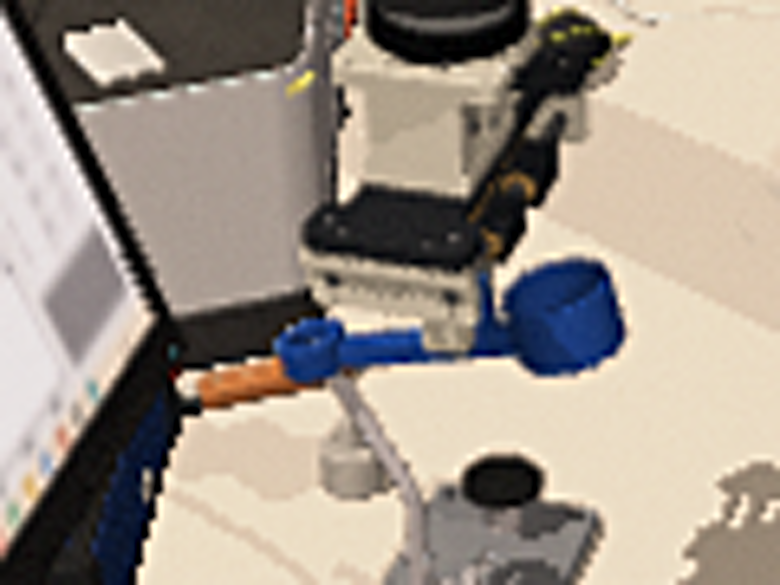

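{"name": "arm_command", "arguments": {"commands": [{"tx": 0, "ty": 0.004, "tz": 0, "twist": 0}, {"tx": 0, "ty": 0.008, "tz": 0, "twist": 0}, {"tx": -0.008, "ty": 0.008, "tz": 0.014, "twist": 0}, {"tx": -0.016, "ty": 0.008, "tz": 0.028, "twist": 0}, {"tx": -0.024, "ty": 0.008, "tz": 0.042, "twist": 0}, {"tx": -0.032, "ty": 0.008, "tz": 0.055, "twist": 0}, {"tx": -0.038, "ty": 0.008, "tz": 0.066, "twist": 0}, {"tx": -0.044, "ty": 0.008, "tz": 0.076, "twist": 0}]}}

```text
t: 14.28
eef_pos: [0.5593, 0.0843, 0.2199]
ee_rot: [3.141, 0.0, -0.314]
force: [0.1, 0.1, -1.8]
width: 0.0138
gripper_force: 8.0
```

```bash
python3 -c "
from look2 import *
look2('v5')"
```

```text
14.2833 [0.5593 0.0843 0.2199] [ 3.1414  0.0002 -0.3143] [ 0.0811  0.1173 -1.7747] [-0.0308  0.0135  0.0263] 0.01381165912480275
side y,z mm,tilt,yaw -2.9859808902347362 2.5062657607935916 16.556862636721124 -3.9589597204368676 93.29724251623995
```

{"name": "arm_command", "arguments": {"commands": [{"tx": -0.01, "ty": 0, "tz": 0.017, "twist": 0}, {"tx": -0.02, "ty": 0, "tz": 0.035, "twist": 0}, {"tx": -0.03, "ty": 0, "tz": 0.052, "twist": 0}, {"tx": -0.04, "ty": 0, "tz": 0.069, "twist": 0}, {"tx": -0.05, "ty": 0, "tz": 0.087, "twist": 0}, {"tx": -0.06, "ty": 0, "tz": 0.104, "twist": 0}, {"tx": -0.07, "ty": 0, "tz": 0.121, "twist": 0}, {"tx": -0.08, "ty": 0, "tz": 0.139, "twist": 0}]}}

```text
t: 15.05
eef_pos: [0.5404, 0.0905, 0.1851]
ee_rot: [-3.142, -0.0, -0.314]
force: [-0.9, -0.2, -0.8]
width: 0.0139
gripper_force: 8.0
```

```bash
python3 -c "
from look2 import *
look2('v6')"
```

```text
15.05 [0.5404 0.0905 0.1851] [-3.1416 -0.     -0.3144] [-0.8747 -0.2184 -0.7884] [-0.0097 -0.0129  0.011 ] 0.013898300320785414
side y,z mm,tilt,yaw -2.728573918132167 1.9933006107766462 16.992328944548326 -4.548415284687714 82.76095967285
```

{"name": "arm_command", "arguments": {"commands": [{"tx": -0.009, "ty": 0, "tz": 0.016, "twist": 0}, {"tx": -0.018, "ty": 0, "tz": 0.032, "twist": 0}, {"tx": -0.028, "ty": 0, "tz": 0.048, "twist": 0}, {"tx": -0.037, "ty": 0, "tz": 0.064, "twist": 0}, {"tx": -0.044, "ty": 0, "tz": 0.078, "twist": 0}, {"tx": -0.05, "ty": 0, "tz": 0.092, "twist": 0}, {"tx": -0.054, "ty": 0, "tz": 0.104, "twist": 0}, {"tx": -0.058, "ty": 0, "tz": 0.116, "twist": 0}]}}

```text
t: 15.82
eef_pos: [0.5267, 0.0949, 0.1563]
ee_rot: [3.142, -0.0, -0.314]
force: [-0.6, -0.4, -1.7]
width: 0.0141
gripper_force: 8.0
```

```bash
python3 -c "
from look2 import *
look2('v7')"
```

```text
15.8167 [0.5267 0.0949 0.1563] [ 3.1416 -0.     -0.3144] [-0.6439 -0.4083 -1.7364] [-0.0226  0.0533 -0.0265] 0.014090136513598021
side y,z mm,tilt,yaw -2.8107847980059235 2.4244421967379672 17.255605455382636 -4.207946043968333 87.10762260171099
```

{"name": "arm_command", "arguments": {"commands": [{"tx": -0.003, "ty": 0, "tz": 0.016, "twist": 0}, {"tx": -0.005, "ty": 0, "tz": 0.032, "twist": 0}, {"tx": -0.006, "ty": 0, "tz": 0.05, "twist": 0}, {"tx": -0.007, "ty": 0, "tz": 0.068, "twist": 0}, {"tx": -0.007, "ty": 0, "tz": 0.086, "twist": 0}, {"tx": -0.007, "ty": 0, "tz": 0.104, "twist": 0}, {"tx": -0.007, "ty": 0, "tz": 0.12, "twist": 0}, {"tx": -0.007, "ty": 0, "tz": 0.136, "twist": 0}]}}

```text
t: 16.58
eef_pos: [0.525, 0.0953, 0.122]
ee_rot: [3.141, 0.0, -0.315]
force: [-1.1, 0.0, -0.2]
width: 0.014
gripper_force: 8.0
```

```bash
python3 -c "
from look2 import *
look2('v8')"
```

```text
16.5833 [0.525  0.0953 0.122 ] [ 3.1412  0.0004 -0.3145] [-1.1382  0.0152 -0.2389] [ 0.0245  0.3957 -0.0163] 0.013955001166528376
side y,z mm,tilt,yaw -2.7564984545039324 2.2506144984207217 17.29945917476374 -4.133462454342168 82.92948827996203
```

View pics/v8.png

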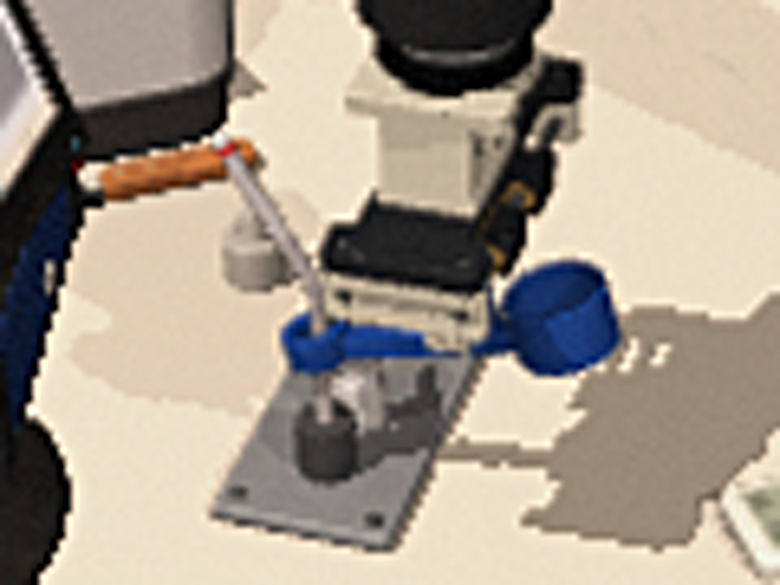

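{"name": "arm_command", "arguments": {"commands": [{"tx": -0.006, "ty": 0, "tz": 0, "twist": 0}, {"tx": -0.012, "ty": 0, "tz": 0, "twist": 0}, {"tx": -0.018, "ty": 0, "tz": 0, "twist": 0}, {"tx": -0.024, "ty": 0, "tz": 0, "twist": 0}, {"tx": -0.028, "ty": 0, "tz": 0, "twist": 0}, {"tx": -0.032, "ty": 0, "tz": 0, "twist": 0}, {"tx": -0.036, "ty": 0, "tz": 0, "twist": 0}, {"tx": -0.036, "ty": 0, "tz": 0, "twist": 0}], "grip_force": 6}}

```text
t: 17.35
eef_pos: [0.5179, 0.0982, 0.1231]
ee_rot: [-3.141, -0.003, -0.314]
force: [5.9, -3.1, -4.6]
width: 0.0138
gripper_force: 6.0
```

```bash
python3 -c "
from look2 import *
look2('v9',th=.2)"
```

```text
17.35 [0.5179 0.0982 0.1231] [-3.1406 -0.0025 -0.3142] [ 5.9432 -3.053  -4.5829] [-1.2631 -2.2517 -0.0597] 0.013750644635184847
side y,z mm,tilt,yaw -5.697613509726947 1.8945701972508022 15.968582715539743 -4.120784745569562 86.69290023095732
```

{"name": "arm_command", "arguments": {"commands": [{"tx": 0.006, "ty": 0, "tz": 0, "twist": 0}, {"tx": 0.012, "ty": 0, "tz": 0.01, "twist": 0}, {"tx": 0.012, "ty": 0, "tz": 0.03, "twist": 0}, {"tx": 0.012, "ty": 0, "tz": 0.05, "twist": 0}, {"tx": 0.012, "ty": 0, "tz": 0.07, "twist": 0}, {"tx": 0.012, "ty": 0, "tz": 0.09, "twist": 0}, {"tx": 0.012, "ty": 0, "tz": 0.11, "twist": 0}, {"tx": 0.012, "ty": 0, "tz": 0.13, "twist": 0}], "grip_force": 8}}

```text
t: 18.12
eef_pos: [0.5193, 0.0973, 0.0894]
ee_rot: [3.141, 0.0, -0.314]
force: [0.5, -0.3, -1.5]
width: 0.0141
gripper_force: 8.0
```

{"name": "arm_command", "arguments": {"commands": [{"tx": 0, "ty": 0, "tz": 0.012, "twist": 0}, {"tx": -0.002, "ty": 0, "tz": 0.024, "twist": 0}, {"tx": -0.004, "ty": 0, "tz": 0.036, "twist": 0}, {"tx": -0.007, "ty": 0, "tz": 0.048, "twist": 0}, {"tx": -0.01, "ty": 0, "tz": 0.06, "twist": 0}, {"tx": -0.013, "ty": 0, "tz": 0.07, "twist": 0}, {"tx": -0.016, "ty": 0, "tz": 0.08, "twist": 0}, {"tx": -0.019, "ty": 0, "tz": 0.09, "twist": 0}], "grip_force": 6}}

```text
t: 18.78
eef_pos: [0.5149, 0.0988, 0.0674]
ee_rot: [-3.141, -0.0, -0.314]
force: [-1.0, -0.5, 0.4]
width: 0.0139
gripper_force: 6.0
```

```bash
python3 -c "
from look2 import *
look2('v10',th=.15)"
```

```text
18.7833 [0.5149 0.0988 0.0674] [-3.1414 -0.0002 -0.3144] [-1.0112 -0.4977  0.4386] [ 0.0699  0.1462 -0.073 ] 0.01388954408351423
side y,z mm,tilt,yaw -5.307798627248733 1.8065343894645043 8.695286451037422 -2.668814758825689 129.19154727169106
```

{"name": "arm_command", "arguments": {"commands": [{"tx": -0.002, "ty": 0, "tz": 0.006, "twist": 0}, {"tx": -0.004, "ty": 0, "tz": 0.012, "twist": 0}, {"tx": -0.006, "ty": 0, "tz": 0.018, "twist": 0}, {"tx": -0.008, "ty": 0, "tz": 0.024, "twist": 0}, {"tx": -0.01, "ty": 0, "tz": 0.03, "twist": 0}, {"tx": -0.012, "ty": 0, "tz": 0.034, "twist": 0}, {"tx": -0.012, "ty": 0, "tz": 0.038, "twist": 0}, {"tx": -0.012, "ty": 0, "tz": 0.04, "twist": 0}]}}

```text
t: 19.55
eef_pos: [0.5119, 0.0997, 0.0574]
ee_rot: [3.141, 0.0, -0.314]
force: [-0.3, 0.4, 0.5]
width: 0.0141
gripper_force: 6.0
```

```bash
python3 -c "
from look2 import *
look2('v11',th=.05)"
```

```text
19.55 [0.5119 0.0997 0.0574] [ 3.1414  0.0003 -0.3144] [-0.3034  0.4005  0.473 ] [0.1458 0.1817 0.0271] 0.014104626281202329
side y,z mm,tilt,yaw -4.91083786872575 1.1966057196470419 2.723356950433569 -2.6022064137351433 136.3383014263976
```

{"name": "arm_command", "arguments": {"commands": [{"tx": 0, "ty": 0, "tz": 0.004, "twist": 0}, {"tx": 0, "ty": 0, "tz": 0.008, "twist": 0}, {"tx": -0.002, "ty": 0, "tz": 0.012, "twist": 0}, {"tx": -0.002, "ty": 0, "tz": 0.012, "twist": 0}, {"tx": -0.002, "ty": 0, "tz": 0.012, "twist": 0}, {"tx": -0.002, "ty": 0, "tz": 0.012, "twist": 0}, {"tx": -0.002, "ty": 0, "tz": 0.012, "twist": 0}, {"tx": -0.002, "ty": 0, "tz": 0.012, "twist": 0}]}}

```text
t: 20.32
eef_pos: [0.5116, 0.0998, 0.0545]
ee_rot: [3.142, 0.0, -0.315]
force: [-0.4, 0.1, -1.3]
width: 0.0138
gripper_force: 6.0
```

```bash
python3 -c "
from look2 import *
look2('v12',th=.02)"
```

```text
20.3167 [0.5116 0.0998 0.0545] [ 3.1415  0.0001 -0.3145] [-0.379   0.0622 -1.2889] [-0.0442 -0.0324 -0.0016] 0.013762396047278306
side y,z mm,tilt,yaw -4.886011186309455 1.2179512938396932 0.366172848730718 -2.291444951363892 140.32858840248545
```

{"name": "arm_command", "arguments": {"commands": [{"tx": 0, "ty": 0, "tz": -0.01, "twist": 0}, {"tx": 0, "ty": 0, "tz": -0.025, "twist": 0}, {"tx": 0, "ty": 0, "tz": -0.04, "twist": 0}, {"tx": 0, "ty": 0, "tz": -0.055, "twist": 0}, {"tx": 0, "ty": 0, "tz": -0.07, "twist": 0}, {"tx": 0, "ty": 0, "tz": -0.085, "twist": 0}, {"tx": 0, "ty": 0, "tz": -0.1, "twist": 0}, {"tx": 0, "ty": 0, "tz": -0.1, "twist": 0}], "grip_force": 12}}

```text
t: 21.08
eef_pos: [0.5121, 0.1001, 0.0805]
ee_rot: [-3.141, -0.001, -0.314]
force: [-0.1, -0.2, -1.8]
width: 0.0138
gripper_force: 12.0
```

{"name": "arm_command", "arguments": {"commands": [{"tx": 0.0017, "ty": 0.0353, "tz": 0, "twist": -0.0314}, {"tx": 0.007, "ty": 0.0701, "tz": 0, "twist": -0.0628}, {"tx": 0.0155, "ty": 0.1044, "tz": 0, "twist": -0.0942}, {"tx": 0.0275, "ty": 0.1376, "tz": 0, "twist": -0.1256}, {"tx": 0.0426, "ty": 0.1694, "tz": 0, "twist": -0.1569}, {"tx": 0.0609, "ty": 0.1997, "tz": 0, "twist": -0.1883}, {"tx": 0.0818, "ty": 0.2277, "tz": 0, "twist": -0.2194}, {"tx": 0.1055, "ty": 0.2538, "tz": 0, "twist": -0.2508}]}}

```text
t: 21.75
eef_pos: [0.5169, 0.0309, 0.0795]
ee_rot: [-3.142, 0.0, 0.478]
force: [-0.1, -0.0, -1.5]
width: 0.0139
gripper_force: 12.0
```

```bash
python3 -c "
from h import *
np.set_printoptions(precision=4,suppress=True)
s=get_state(); p=s['eef_pos'];y=s['ee_rot'][2]; print(s['t'],p,np.degrees(y),s['force'],s['moment'],p[:2]+.0895*np.array([np.cos(y),np.sin(y)]),s['q'])"
```

```text
21.75 [0.5169 0.0309 0.0795] 27.403284198968272 [-0.1062 -0.0124 -1.5196] [-0.0469  0.0635 -0.0371] [0.5964 0.0721] [ 0.439   0.2511 -0.5226 -0.0001 -0.7973  1.6101]
```

{"name": "arm_command", "arguments": {"commands": [{"tx": 0.0017, "ty": 0.0353, "tz": 0, "twist": -0.0314}, {"tx": 0.007, "ty": 0.0701, "tz": 0, "twist": -0.0628}, {"tx": 0.0155, "ty": 0.1044, "tz": 0, "twist": -0.0942}, {"tx": 0.0275, "ty": 0.1376, "tz": 0, "twist": -0.1256}, {"tx": 0.0426, "ty": 0.1694, "tz": 0, "twist": -0.1569}, {"tx": 0.0609, "ty": 0.1997, "tz": 0, "twist": -0.1883}, {"tx": 0.0818, "ty": 0.2277, "tz": 0, "twist": -0.2194}, {"tx": 0.1055, "ty": 0.2538, "tz": 0, "twist": -0.2508}]}}

```text
t: 22.42
eef_pos: [0.5696, -0.0135, 0.0794]
ee_rot: [-3.141, 0.0, 1.266]
force: [-0.4, -0.3, -0.3]
width: 0.014
gripper_force: 12.0
```

```bash
python3 -c "
from look2 import *
s=get_state(); p=s['eef_pos'];y=s['ee_rot'][2]; print(s['t'],p,np.degrees(y),s['force'],s['moment'],p[:2]+.0895*np.array([np.cos(y),np.sin(y)]),s['q'])
# stand refit by eye aid: current pictures with overlays
P=(.5982,.0715,2.8327)
G=p+[0,0,.019]; Rk=R.from_euler('z',y+np.pi/2).as_matrix(); o=G+Rk@np.array([0,-.0049,-.0308]); print(o)
a=[]
for c in ('side','top'):
    im=cv2.resize(grab_frame(c)[:,:,::-1],None,fx=6,fy=6,interpolation=cv2.INTER_CUBIC)
    for n,B,col in(('h',render('holder',c,(o[0],o[1],0),(0,0,640,400),o[2],Rk),(0,255,0)),('s',render('stand',c,P,(0,0,640,400)),(0,0,255))):
        cs,_=cv2.findContours((cv2.resize(B,None,fx=6,fy=6)>.5).astype(np.uint8),0,2); cv2.drawContours(im,cs,-1,col,1)
    u,v=(proj(c,[.575,.01,.07])*6).astype(int); a.append(im[v-220:v+220,u-195:u+195])
cv2.imwrite('pics/v13.png',np.hstack(a))
"
```

```text
22.4167 [ 0.5696 -0.0135  0.0794] 72.53226258174782 [-0.4132 -0.3264 -0.3236] [-0.082  -0.1099  0.0193] [0.5965 0.0719] [ 0.3196  0.3266 -0.4091 -0.     -0.8355  2.5172]
[ 0.5711 -0.0088  0.0676]
```

View pics/v13.png

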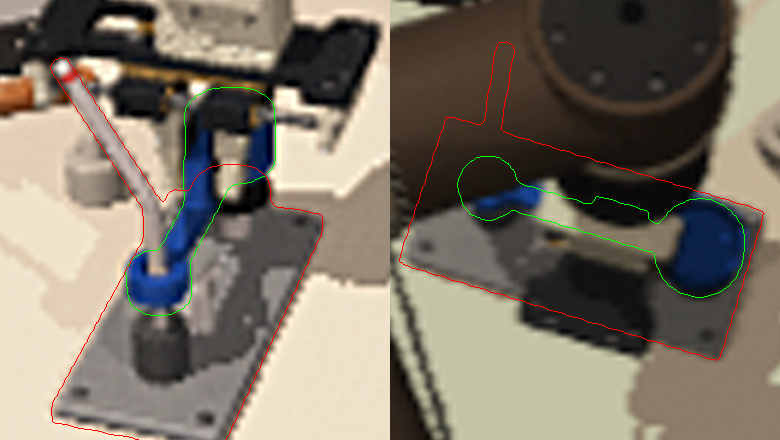

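{"name": "arm_command", "arguments": {"commands": [{"tx": 0, "ty": 0.005, "tz": 0.008, "twist": 0}, {"tx": 0, "ty": 0.005, "tz": 0.018, "twist": 0}, {"tx": 0, "ty": 0.005, "tz": 0.028, "twist": 0}, {"tx": 0, "ty": 0.005, "tz": 0.038, "twist": 0}, {"tx": 0, "ty": 0.005, "tz": 0.048, "twist": 0}, {"tx": 0, "ty": 0.005, "tz": 0.058, "twist": 0}, {"tx": 0, "ty": 0.005, "tz": 0.066, "twist": 0}, {"tx": 0, "ty": 0.005, "tz": 0.072, "twist": 0}], "grip_force": 8}}

```text
t: 23.18
eef_pos: [0.5705, -0.0135, 0.0613]
ee_rot: [-3.141, 0.0, 1.261]
force: [0.4, 0.4, -1.0]
width: 0.0138
gripper_force: 8.0
```

```bash
python3 -c "
from h import *
np.set_printoptions(precision=4,suppress=True)
s=get_state(); p=s['eef_pos'];y=s['ee_rot'][2]; print(s['t'],p,np.degrees(y),s['force'],s['moment'])"
```

```text
23.1833 [ 0.5705 -0.0135  0.0613] 72.26305296279173 [ 0.371   0.3843 -0.9692] [-0.1483 -0.0871 -0.0107]
```

Free so far; lower the last 7 mm.

{"name": "arm_command", "arguments": {"commands": [{"tx": 0, "ty": 0, "tz": 0.006, "twist": 0}, {"tx": 0, "ty": 0, "tz": 0.012, "twist": 0}, {"tx": 0, "ty": 0, "tz": 0.018, "twist": 0}, {"tx": 0, "ty": 0, "tz": 0.022, "twist": 0}, {"tx": 0, "ty": 0, "tz": 0.026, "twist": 0}, {"tx": 0, "ty": 0, "tz": 0.029, "twist": 0}, {"tx": 0, "ty": 0, "tz": 0.03, "twist": 0}, {"tx": 0, "ty": 0, "tz": 0.03, "twist": 0}], "grip_force": 5}}

```text
t: 23.85
eef_pos: [0.5709, -0.0135, 0.0549]
ee_rot: [3.141, -0.0, 1.262]
force: [-2.0, 0.5, 6.2]
width: 0.0141
gripper_force: 5.0
```

```bash
python3 -c "
from look2 import *
s=get_state(); p=s['eef_pos'];y=s['ee_rot'][2]; print(s['t'],p,np.degrees(y),s['force'],s['moment'])
ms={c:blue(c,p,60) for c in('side','top')}
print(tiltfit(ms,p+[0,0,.019],y,0.01)[0])
"
```

```text
23.85 [ 0.5709 -0.0135  0.0549] 72.28382078941617 [-2.0214  0.5034  6.1951] [0.2644 0.7585 0.0004]
[-4.5855 -4.6156 -1.4577  1.9609]
```

{"name": "arm_command", "arguments": {"commands": [{"tx": 0, "ty": 0, "tz": 0, "twist": 0}, {"tx": 0, "ty": 0, "tz": 0, "twist": 0}, {"tx": 0, "ty": 0, "tz": 0, "twist": 0}, {"tx": 0, "ty": 0, "tz": 0, "twist": 0}, {"tx": 0, "ty": 0, "tz": -0.03, "twist": 0}, {"tx": 0, "ty": 0, "tz": -0.08, "twist": 0}, {"tx": 0, "ty": 0, "tz": -0.15, "twist": 0}, {"tx": 0, "ty": 0, "tz": -0.24, "twist": 0}], "claw": 0.4}}

```text
t: 24.62
eef_pos: [0.5698, -0.0137, 0.114]
ee_rot: [-3.139, 0.001, 1.261]
force: [-0.1, -0.2, -0.1]
width: 0.035
gripper_force: 0.0
```

{"name": "arm_command", "arguments": {"commands": [{"tx": -0.02, "ty": 0, "tz": -0.12, "twist": 0}, {"tx": -0.05, "ty": 0, "tz": -0.24, "twist": 0}, {"tx": -0.1, "ty": 0, "tz": -0.36, "twist": 0}, {"tx": -0.2, "ty": -0.05, "tz": -0.48, "twist": 0}, {"tx": -0.3, "ty": -0.1, "tz": -0.58, "twist": 0}, {"tx": -0.4, "ty": -0.15, "tz": -0.62, "twist": 0}, {"tx": -0.5, "ty": -0.2, "tz": -0.64, "twist": 0}, {"tx": -0.6, "ty": -0.25, "tz": -0.64, "twist": 0}]}}

```text
t: 25.28
eef_pos: [0.465, -0.1382, 0.2764]
ee_rot: [3.138, -0.001, 1.262]
force: [-0.5, 0.1, -0.4]
width: 0.0348
gripper_force: 0.0
```

```bash
python3 - <<'E'
from look2 import *
s=get_state(); print(s['t'],s['eef_pos'],s['ee_rot'],s['force'])
P=(.5982,.0715,2.8327); y=2.8327
ex=np.array([-np.sin(y),np.cos(y)]); o=np.array(P[:2])+.085*ex; Rk=R.from_euler('z',y).as_matrix()
a=[]
ms={}
for c in ('side','top'):
    f=grab_frame(c); b=cv2.inRange(cv2.cvtColor(f,cv2.COLOR_RGB2HSV),(100,140,40),(125,255,255))>0
    B0=render('holder',c,(o[0],o[1],0),(0,0,640,400),.045,Rk); ms[c]=b&(cv2.dilate(B0,np.ones((9,9)))>.1)
    print(c,ms[c].sum(),B0.sum())
    im=cv2.resize(f[:,:,::-1],None,fx=6,fy=6,interpolation=cv2.INTER_CUBIC)
    cs,_=cv2.findContours((cv2.resize(B0,None,fx=6,fy=6)>.5).astype(np.uint8),0,2); cv2.drawContours(im,cs,-1,(0,255,0),1)
    u,v=(proj(c,[.575,.01,.05])*6).astype(int); a.append(im[v-220:v+220,u-195:u+195])
cv2.imwrite('pics/v14.png',np.hstack(a))
# 5-dof fit: dx,dy,dz (mm), pitch(about holder x), yaw
roi=(230,100,400,300)
def cost(v,cs):
    Rm=R.from_euler('z',y+v[4]*.02).as_matrix()@R.from_euler('x',v[3]*.02).as_matrix(); oo=np.array([*o,.045])+np.array(v[:3])/1000
    return sum(np.abs(cv2.GaussianBlur(render('holder',c,oo,roi,oo[2],Rm)-ms[c][100:300,230:400],(0,0),.7)).sum() for c in cs)
for cs in (['side'],['top'],['side','top']):
    r=minimize(cost,np.zeros(5),args=(cs,),method='Nelder-Mead',options=dict(initial_simplex=np.vstack([np.zeros(5),np.eye(5)*3]),maxiter=500)); print(cs,r.x[:3],np.degrees(r.x[3:]*.02),r.fun,cost(np.zeros(5),cs))
E
```

```text
25.2833 [ 0.465  -0.1382  0.2764] [ 3.1382 -0.0011  1.2617] [-0.4614  0.0508 -0.3538]
side 320 406.99607843137255
top 0 409.4392156862745
['side'] [ 0.2892  2.7289 -0.0765] [-3.0375  0.8463] 75.17560322259324 86.99881227199668
['top'] [ 120.3383  573.6528 -964.7899] [-74.367  -58.3136] 0.0 409.43921568627457
['side', 'top'] [ 0.1158  2.0964 -0.7322] [-2.9961  1.0172] 484.16245080315383 496.4380279582713
```

```bash
python3 - <<'E'
from look2 import *
print("amber",tri([302.3,296.9],[234.2,201.6]), onz("side",[302.3,296.9],0))
print("drop",onz("side",[341,299.4],0),onz("top",[227.4,229],0))
r=regions_of("dropper_bottle","side"); m=r[0]["region"]; ys,xs=np.nonzero(m); print(r[0]["score"],m.sum(),xs.min(),xs.max(),ys.min(),ys.max())
im=grab_frame("side"); h=cv2.cvtColor(im,cv2.COLOR_RGB2HSV); o=cv2.inRange(h,(4,150,120),(20,255,255)); o[:270]=0;o[300:]=0;o[:,:320]=0;o[:,360:]=0
ys,xs=np.nonzero(o); print("orange side",xs.mean(),ys.mean(),ys.min(),ys.max(),len(xs), onz("side",[xs.mean(),ys.mean()],.0945))
im=cv2.imread("pics/top0.png"); h=cv2.cvtColor(im,cv2.COLOR_BGR2HSV); o=cv2.inRange(h,(4,130,100),(20,255,255)); o[:210]=0;o[240:]=0;o[:,:210]=0;o[:,240:]=0
ys,xs=np.nonzero(o); print("orange top",xs.mean(),ys.mean(),len(xs), onz("top",[xs.mean(),ys.mean()],.100))
print(goto([.472,.345,.20],72.3))
E
```

```text
amber (array([ 0.5832,  0.321 , -0.0124]), [np.float64(0.006633420340758264), np.float64(0.006633420340758333)]) [0.5891 0.3299 0.    ]
drop [0.4741 0.3431 0.    ] [0.4666 0.3419 0.    ]
0.56 276 336 347 275 304
orange side 341.77777777777777 278.6666666666667 275 282 27 [0.4735 0.3502 0.0945]
orange top 220.5 222.5 4 [0.4753 0.3475 0.1   ]
('tx,ty,tz', array([ 1.847, -0.565,  0.3  ]), 'twist', np.float64(-0.0006), 't', 25.48)
```

{"name": "arm_command", "arguments": {"commands": [{"tx": 0.1, "ty": -0.03, "tz": 0, "twist": 0}, {"tx": 0.22, "ty": -0.065, "tz": 0, "twist": 0}, {"tx": 0.34, "ty": -0.1, "tz": 0, "twist": 0}, {"tx": 0.46, "ty": -0.14, "tz": 0, "twist": 0}, {"tx": 0.58, "ty": -0.175, "tz": 0, "twist": 0}, {"tx": 0.7, "ty": -0.21, "tz": 0, "twist": 0}, {"tx": 0.82, "ty": -0.245, "tz": 0, "twist": 0}, {"tx": 0.93, "ty": -0.28, "tz": 0, "twist": 0}], "claw": 0.75}}

```text
t: 26.15
eef_pos: [0.4697, 0.1081, 0.2741]
ee_rot: [3.142, 0.0, 1.263]
force: [0.9, 0.0, -0.4]
width: 0.0657
gripper_force: 0.0
```

{"name": "arm_command", "arguments": {"commands": [{"tx": 0.12, "ty": -0.035, "tz": 0, "twist": 0}, {"tx": 0.24, "ty": -0.07, "tz": 0, "twist": 0}, {"tx": 0.36, "ty": -0.105, "tz": 0, "twist": 0}, {"tx": 0.48, "ty": -0.14, "tz": 0, "twist": 0}, {"tx": 0.6, "ty": -0.18, "tz": 0, "twist": 0}, {"tx": 0.72, "ty": -0.215, "tz": 0, "twist": 0}, {"tx": 0.84, "ty": -0.25, "tz": 0, "twist": 0}, {"tx": 0.93, "ty": -0.28, "tz": 0, "twist": 0}]}}

```text
t: 26.82
eef_pos: [0.4734, 0.3516, 0.2734]
ee_rot: [-3.141, 0.001, 1.263]
force: [0.1, -1.0, -0.3]
width: 0.0656
gripper_force: 0.0
```

```bash
cat > hold.py <<'E'
from look2 import *
def holdfit(name):
    P=(.5982,.0715,2.8327); y=P[2]
    ex=np.array([-np.sin(y),np.cos(y)]); o=np.array(P[:2])+.085*ex; Rk=R.from_euler('z',y).as_matrix()
    a=[];ms={};kp={}; roi=(230,100,400,300)
    for c in ('side','top'):
        f=grab_frame(c); b=cv2.inRange(cv2.cvtColor(f,cv2.COLOR_RGB2HSV),(100,140,40),(125,255,255))>0
        B0=render('holder',c,(o[0],o[1],0),(0,0,640,400),.045,Rk); ms[c]=b&(cv2.dilate(B0,np.ones((9,9)))>.1)
        sv=M["stand"]; M["stand"]=sv[1:3]+sv[5:7]; oc=render('stand',c,P,(0,0,640,400)); M["stand"]=sv
        kp[c]=(cv2.dilate(oc,np.ones((3,3)))<.1); print(c,ms[c].sum(),B0.sum())
        im=cv2.resize(f[:,:,::-1],None,fx=6,fy=6,interpolation=cv2.INTER_CUBIC)
        cs,_=cv2.findContours((cv2.resize(B0,None,fx=6,fy=6)>.5).astype(np.uint8),0,2); cv2.drawContours(im,cs,-1,(0,255,0),1)
        u,v=(proj(c,[.575,.01,.05])*6).astype(int); a.append(im[v-220:v+220,u-195:u+195])
    cv2.imwrite(f'pics/{name}.png',np.hstack(a))
    def cost(v,cs):
        Rm=R.from_euler('z',y+v[4]*.02).as_matrix()@R.from_euler('x',v[3]*.02).as_matrix(); oo=np.array([*o,.045])+np.array(v[:3])/1000
        return sum((kp[c][100:300,230:400]*np.abs(cv2.GaussianBlur(render('holder',c,oo,roi,oo[2],Rm)-ms[c][100:300,230:400],(0,0),.7))).sum() for c in cs)
    for cs in (['side'],['side','top']):
        r=minimize(cost,np.zeros(5),args=(cs,),method='Nelder-Mead',options=dict(initial_simplex=np.vstack([np.zeros(5),np.eye(5)*3]),maxiter=500)); print(cs,'dxyz',r.x[:3],'pitch,yaw',np.degrees(r.x[3:]*.02),r.fun,cost(np.zeros(5),cs))
        v=r.x; Rm=R.from_euler('z',y+v[4]*.02).as_matrix()@R.from_euler('x',v[3]*.02).as_matrix(); oo=np.array([*o,.045])+np.array(v[:3])/1000
        print('cup floor',oo+Rm@[0,.052,.004],'bore',oo+Rm@[0,-.085,.009])
E
python3 -c "
from hold import *
s=get_state(); print(s['t'],s['eef_pos'],s['ee_rot'])
holdfit('v15'); print(goto([.4735,.3465,.046],72.3))"
```

```text
26.8167 [0.4734 0.3516 0.2734] [-3.1414  0.0007  1.2629]
side 129 406.99607843137255
top 325 409.4392156862745
['side'] dxyz [ 15.7512  27.8808 -30.1174] pitch,yaw [-54.0004  25.4167] 36.60414985106405 237.88066696494445
cup floor [ 0.5927 -0.0151 -0.0248] bore [0.5824 0.0607 0.0889]
['side', 'top'] dxyz [ 13.9997   4.8007 -46.4394] pitch,yaw [-28.5436   7.962 ] 141.6656873154848 291.93598022710506
cup floor [ 0.5783 -0.0516 -0.0228] bore [0.5983 0.0647 0.0471]
('tx,ty,tz', array([-0.02 ,  0.008,  0.907]), 'twist', np.float64(0.0009), 't', 26.92)
```

View pics/v15.png

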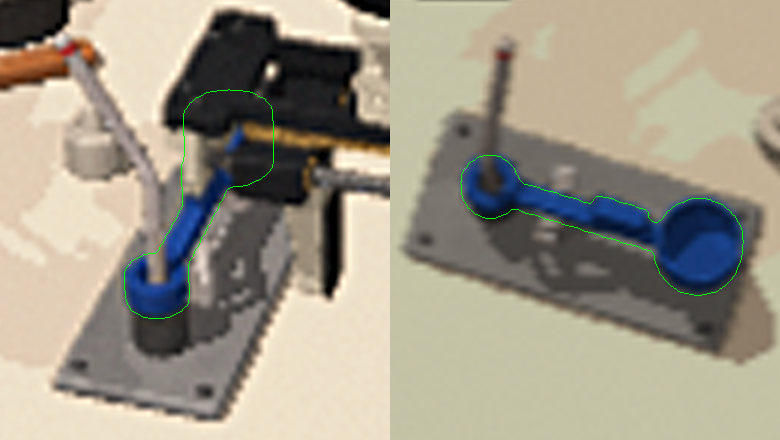

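{"name": "arm_command", "arguments": {"commands": [{"tx": -0.02, "ty": 0.008, "tz": 0.1, "twist": 0}, {"tx": -0.02, "ty": 0.008, "tz": 0.22, "twist": 0}, {"tx": -0.02, "ty": 0.008, "tz": 0.34, "twist": 0}, {"tx": -0.02, "ty": 0.008, "tz": 0.44, "twist": 0}, {"tx": -0.02, "ty": 0.008, "tz": 0.54, "twist": 0}, {"tx": -0.02, "ty": 0.008, "tz": 0.62, "twist": 0}, {"tx": -0.02, "ty": 0.008, "tz": 0.7, "twist": 0}, {"tx": -0.02, "ty": 0.008, "tz": 0.76, "twist": 0}]}}

```text
t: 27.58
eef_pos: [0.4735, 0.3425, 0.082]
ee_rot: [-3.141, 0.002, 1.262]
force: [-0.9, -0.1, -0.0]
width: 0.0657
gripper_force: 0.0
```

{"name": "arm_command", "arguments": {"commands": [{"tx": 0, "ty": 0, "tz": 0.03, "twist": 0}, {"tx": 0, "ty": 0, "tz": 0.06, "twist": 0}, {"tx": 0, "ty": 0, "tz": 0.09, "twist": 0}, {"tx": 0, "ty": 0, "tz": 0.115, "twist": 0}, {"tx": 0, "ty": 0, "tz": 0.135, "twist": 0}, {"tx": 0, "ty": 0, "tz": 0.145, "twist": 0}, {"tx": 0, "ty": 0, "tz": 0.145, "twist": 0}, {"tx": 0, "ty": 0, "tz": 0.145, "twist": 0}]}}

```text
t: 28.25
eef_pos: [0.4742, 0.343, 0.0481]
ee_rot: [3.141, -0.0, 1.261]
force: [0.0, -0.6, -0.0]
width: 0.0661
gripper_force: 0.0
```

{"name": "arm_command", "arguments": {"commands": [{"tx": 0, "ty": 0, "tz": 0, "twist": 0}, {"tx": 0, "ty": 0, "tz": 0, "twist": 0}, {"tx": 0, "ty": 0, "tz": 0, "twist": 0}, {"tx": 0, "ty": 0, "tz": 0, "twist": 0}, {"tx": 0, "ty": 0, "tz": 0, "twist": 0}, {"tx": 0, "ty": 0, "tz": 0, "twist": 0}, {"tx": 0, "ty": 0, "tz": 0, "twist": 0}, {"tx": 0, "ty": 0, "tz": 0, "twist": 0}], "claw": 0.2, "grip_force": 12}}

```text
t: 28.92
eef_pos: [0.4741, 0.3429, 0.0479]
ee_rot: [3.142, -0.0, 1.261]
force: [0.4, -0.2, 1.1]
width: 0.034
gripper_force: 12.0
```

{"name": "arm_command", "arguments": {"commands": [{"tx": 0, "ty": 0, "tz": -0.01, "twist": 0}, {"tx": 0, "ty": 0, "tz": -0.03, "twist": 0}, {"tx": 0, "ty": 0, "tz": -0.06, "twist": 0}, {"tx": 0, "ty": 0, "tz": -0.1, "twist": 0}, {"tx": 0, "ty": 0, "tz": -0.15, "twist": 0}, {"tx": 0, "ty": 0, "tz": -0.2, "twist": 0}, {"tx": 0, "ty": 0, "tz": -0.24, "twist": 0}, {"tx": 0, "ty": 0, "tz": -0.24, "twist": 0}]}}

```text
t: 29.58
eef_pos: [0.4752, 0.344, 0.1109]
ee_rot: [3.14, -0.004, 1.262]
force: [-0.1, 0.8, -0.1]
width: 0.034
gripper_force: 12.0
```

```bash
python3 - <<'E'
from look2 import *
s=get_state(); p=s['eef_pos']; print(s['t'],p,s['ee_rot'],s['force'],s['moment'],s['width'])
f=grab_frame("side")
for q in("dropper_bottle","amber_bottle"):
    r=regions_of(q,"side"); print(q,[(round(float(x['score']),2),np.round(x['rect'])) for x in r[:2]])
    for c in("side","top"):
        print(c,[(round(float(x['score']),2),np.round(x['uv'],1)) for x in spot_point(q,c)[:2]])
r=regions_of("dropper_bottle","side")
b=p-[0,0,.0479]
print("pred base uv",proj("side",b), "pred top of body",proj("side",b+[0,0,.063]))
m=r[0]["region"]
for v in range(int(proj("side",b)[1])-20,int(proj("side",b)[1])+8,2):
    x=np.nonzero(m[v])[0]; print(v,(x.min(),x.max()) if len(x) else None, f[v,int(proj('side',b)[0])-9:int(proj('side',b)[0])+10:3].mean(1).astype(int))
h=cv2.cvtColor(f,cv2.COLOR_RGB2HSV); o=cv2.inRange(h,(4,150,110),(20,255,255)); u,v=proj("side",p+[0,0,.04]).astype(int); k=np.zeros_like(o);k[v-15:v+20,u-15:u+15]=1; ys,xs=np.nonzero(o*k); print("orange",len(xs),xs.mean() if len(xs) else 0,ys.mean() if len(xs) else 0, "pred",proj("side",b+[0,0,.095]))
E
```

```text
29.5833 [0.4752 0.344  0.1109] [ 3.1397 -0.0042  1.2618] [-0.1291  0.7687 -0.0914] [-0.0759 -0.1376  0.0229] 0.03403149280818966
dropper_bottle [(0.79, array([334., 261., 349., 288.]))]
side [(0.57, array([341.7, 286.7]))]
top [(0.65, array([228.9, 228.4]))]
amber_bottle [(0.7, array([295., 274., 304., 297.]))]
side [(0.7, array([300.3, 297.7]))]
top [(0.53, array([297.1, 194.9])), (0.48, array([235.8, 198.5]))]
pred base uv [340.9112 284.8253] pred top of body [341.1967 269.0851]
264 (np.int64(337), np.int64(344)) [146   4  65  90   2  77  30]
266 (np.int64(337), np.int64(344)) [144   7  46  76   3 156  45]
268 (np.int64(337), np.int64(344)) [142   2  45  21   3 102 148]
270 (np.int64(336), np.int64(345)) [138   0  97  13   0 104 182]
272 (np.int64(335), np.int64(345)) [184   0 210 100 162 106 183]
274 (np.int64(335), np.int64(345)) [220 150 180 217 201 101 186]
276 (np.int64(335), np.int64(345)) [221 204 202 214 212  71 188]
278 (np.int64(335), np.int64(347)) [220 196 194 207 205 172 138]
280 (np.int64(335), np.int64(347)) [223 226 200 207 204 163 140]
282 (np.int64(335), np.int64(347)) [223 231 211 207 208 161 138]
284 (np.int64(335), np.int64(347)) [221 228 214 212 207 191 139]
286 (np.int64(336), np.int64(347)) [222 224 211 209 203 180 138]
288 (np.int64(337), np.int64(345)) [224 222 212 216 221 217 134]
290 None [223 221 221 221 221 228 135]
orange 41 337.7073170731707 258.0 pred [341.3486 260.7128]
```

```bash
python3 - <<'E'
from look2 import *
s=get_state(); p=s['eef_pos']; z=p[2]-.0479
a=[spot_point("dropper_bottle",c)[0]["uv"] for c in("side","top")]
print(p,z,onz("side",a[0],z),onz("top",a[1],z),tri(*a))
m=regions_of("dropper_bottle","side")[0]["region"]; roi=(310,240,370,310); keep=np.zeros((400,640));keep[277:310]=1
best=minimize(lambda v:(keep[240:310,310:370]*np.abs(cv2.GaussianBlur(render("dropper_bottle","side",(p[0]+v[0]/1e3,p[1]+v[1]/1e3,0),roi,z)-m[240:310,310:370],(0,0),.7))).sum(),[0,0],method="Nelder-Mead",options=dict(initial_simplex=[[0,0],[5,0],[0,5]])); print(best.x,best.fun)
print(goto([.5565,-.0588,.30],72.3))
E
```

```text
[0.4739 0.3426 0.1071] 0.059237861968471944 [0.4731 0.3478 0.0592] [0.4598 0.3244 0.0592] (array([0.4674, 0.3282, 0.0366]), [np.float64(0.004238931366723471), np.float64(0.0042389313667234065)])
[ 1.0666 -2.3329] 4.982350163926575
('tx,ty,tz', array([-1.43 ,  0.803, -0.769]), 'twist', np.float64(-0.0002), 't', 30.13)
```

{"name": "arm_command", "arguments": {"commands": [{"tx": 0, "ty": 0, "tz": -0.08, "twist": 0}, {"tx": -0.02, "ty": 0.01, "tz": -0.2, "twist": 0}, {"tx": -0.06, "ty": 0.03, "tz": -0.33, "twist": 0}, {"tx": -0.14, "ty": 0.08, "tz": -0.45, "twist": 0}, {"tx": -0.24, "ty": 0.13, "tz": -0.56, "twist": 0}, {"tx": -0.34, "ty": 0.19, "tz": -0.66, "twist": 0}, {"tx": -0.45, "ty": 0.25, "tz": -0.74, "twist": 0}, {"tx": -0.55, "ty": 0.31, "tz": -0.77, "twist": 0}]}}

```text
t: 30.8
eef_pos: [0.507, 0.1873, 0.304]
ee_rot: [3.138, -0.004, 1.262]
force: [0.9, -0.1, -1.0]
width: 0.0344
gripper_force: 12.0
```

{"name": "arm_command", "arguments": {"commands": [{"tx": -0.11, "ty": 0.06, "tz": 0, "twist": 0}, {"tx": -0.23, "ty": 0.13, "tz": 0, "twist": 0}, {"tx": -0.35, "ty": 0.2, "tz": 0, "twist": 0}, {"tx": -0.48, "ty": 0.27, "tz": 0, "twist": 0}, {"tx": -0.61, "ty": 0.34, "tz": 0, "twist": 0}, {"tx": -0.72, "ty": 0.4, "tz": 0, "twist": 0}, {"tx": -0.81, "ty": 0.455, "tz": 0, "twist": 0}, {"tx": -0.88, "ty": 0.493, "tz": 0, "twist": 0}]}}

```text
t: 31.47
eef_pos: [0.5565, -0.061, 0.3002]
ee_rot: [-3.141, 0.0, 1.26]
force: [-0.0, -0.4, -0.7]
width: 0.0345
gripper_force: 12.0
```

{"name": "arm_command", "arguments": {"commands": [{"tx": 0, "ty": 0, "tz": 0.05, "twist": 0}, {"tx": 0, "ty": 0, "tz": 0.12, "twist": 0}, {"tx": 0, "ty": 0, "tz": 0.2, "twist": 0}, {"tx": 0, "ty": 0, "tz": 0.28, "twist": 0}, {"tx": 0, "ty": 0, "tz": 0.36, "twist": 0}, {"tx": 0, "ty": 0, "tz": 0.42, "twist": 0}, {"tx": 0, "ty": 0, "tz": 0.46, "twist": 0}, {"tx": 0, "ty": 0, "tz": 0.48, "twist": 0}]}}

```text
t: 32.13
eef_pos: [0.5557, -0.0589, 0.1788]
ee_rot: [-3.14, 0.001, 1.261]
force: [0.2, 0.0, -1.2]
width: 0.0344
gripper_force: 12.0
```

```bash
python3 - <<'E'
from look2 import *
s=get_state(); p=s['eef_pos']; print(s['t'],p,s['ee_rot'],s['force'],s['moment'],s['width'])
print(goto([.5565,-.0588,.0979],72.3))
for c in("side","top"):
    for q in("dropper_bottle","cup_floor"):
        x=spot_point(q,c)[:1]; z=p[2]-.0479 if q[0]=="d" else .049
        print(c,q,[(round(float(a['score']),2),onz(c,a['uv'],z)) for a in x])
m=regions_of("dropper_bottle","side")
if m:
    m=m[0]["region"]; ys,xs=np.nonzero(m); b=p-[0,0,.0479]; uv=proj("side",b); print(xs.min(),xs.max(),ys.min(),ys.max(),uv, [ (v,np.nonzero(m[v])[0][[0,-1]]) for v in range(ys.max()-8,ys.max()+1,2)])
E
```

```text
32.1333 [ 0.5557 -0.0589  0.1788] [-3.1396  0.0009  1.2612] [ 0.2431  0.0434 -1.1767] [-0.058  -0.1254 -0.0043] 0.03435491861971608
('tx,ty,tz', array([0.002, 0.003, 0.324]), 'twist', np.float64(-0.0002), 't', 32.13)
side dropper_bottle [(0.57, array([0.4781, 0.4137, 0.1309]))]
side cup_floor [(0.7, array([ 0.5502, -0.0692,  0.049 ]))]
top dropper_bottle [(0.65, array([0.4488, 0.3101, 0.1309]))]
top cup_floor [(0.79, array([ 0.5631, -0.0629,  0.049 ]))]
335 347 261 289 [311.913  187.7668] [(281, array([335, 347])), (283, array([335, 347])), (285, array([335, 347])), (287, array([336, 346])), (289, array([338, 344]))]
```

```bash
python3 - <<'E'
from look2 import *
p=get_state()['eef_pos']; z=p[2]-.0479
for c in("side","top"):
    f=grab_frame(c); cv2.imwrite(f"pics/{c}16.png",f[:,:,::-1])
    for q in("dropper_bottle","cup_floor"):
        x=spot_point(q,c)[:1]; zz=z if q[0]=="d" else .049
        print(c,q,[(round(float(a['score']),2),np.round(a['uv'],1),onz(c,a['uv'],zz)) for a in x])
m=regions_of("dropper_bottle","side")
b=p-[0,0,.0479]; uv=proj("side",b); print(uv)
if m:
    m=m[0]["region"]; ys,xs=np.nonzero(m); print([ (v,np.nonzero(m[v])[0][[0,-1]]) for v in range(ys.min(),ys.max()+1,2)])
    keep=np.zeros((400,640));v0=int(uv[1])-8;keep[v0:]=1; x0=int(uv[0])-30;y0=int(uv[1])-35;roi=(x0,y0,x0+60,y0+60)
    r=minimize(lambda v:(keep[y0:y0+60,x0:x0+60]*np.abs(cv2.GaussianBlur(render("dropper_bottle","side",(p[0]+v[0]/1e3,p[1]+v[1]/1e3,0),roi,z)-m[y0:y0+60,x0:x0+60],(0,0),.7))).sum(),[0,0],method="Nelder-Mead",options=dict(initial_simplex=[[0,0],[5,0],[0,5]])); print(r.x,r.fun)
E
```

```text
side dropper_bottle [(0.65, array([312. , 186.3]), array([ 0.5554, -0.0645,  0.1335]))]
side cup_floor [(0.53, array([315.4, 205.2]), array([ 0.545 , -0.0646,  0.049 ]))]
top dropper_bottle []
top cup_floor [(0.39, array([200.2, 212. ]), array([0.5243, 0.4364, 0.049 ]))]
[311.5083 187.2006]
[(162, array([308, 310])), (164, array([308, 311])), (166, array([308, 312])), (168, array([307, 313])), (170, array([307, 313])), (172, array([307, 314])), (174, array([307, 314])), (176, array([306, 314])), (178, array([306, 315])), (180, array([306, 315])), (182, array([306, 316])), (184, array([307, 316])), (186, array([307, 316])), (188, array([307, 315]))]
[ 0.9591 -3.6981] 7.191990281595829
```

{"name": "arm_command", "arguments": {"commands": [{"tx": 0.006, "ty": 0, "tz": 0.03, "twist": 0}, {"tx": 0.006, "ty": 0, "tz": 0.07, "twist": 0}, {"tx": 0.006, "ty": 0, "tz": 0.12, "twist": 0}, {"tx": 0.006, "ty": 0, "tz": 0.17, "twist": 0}, {"tx": 0.006, "ty": 0, "tz": 0.21, "twist": 0}, {"tx": 0.006, "ty": 0, "tz": 0.25, "twist": 0}, {"tx": 0.006, "ty": 0, "tz": 0.275, "twist": 0}, {"tx": 0.006, "ty": 0, "tz": 0.285, "twist": 0}]}}

```text
t: 33.4
eef_pos: [0.5562, -0.0575, 0.1076]
ee_rot: [-3.14, 0.001, 1.261]
force: [-0.2, 0.4, -1.3]
width: 0.0343
gripper_force: 12.0
```

{"name": "arm_command", "arguments": {"commands": [{"tx": 0, "ty": 0, "tz": 0.003, "twist": 0}, {"tx": 0, "ty": 0, "tz": 0.006, "twist": 0}, {"tx": 0, "ty": 0, "tz": 0.009, "twist": 0}, {"tx": 0, "ty": 0, "tz": 0.012, "twist": 0}, {"tx": 0, "ty": 0, "tz": 0.015, "twist": 0}, {"tx": 0, "ty": 0, "tz": 0.018, "twist": 0}, {"tx": 0, "ty": 0, "tz": 0.02, "twist": 0}, {"tx": 0, "ty": 0, "tz": 0.02, "twist": 0}]}}

```text
t: 34.07
eef_pos: [0.5569, -0.0574, 0.1041]
ee_rot: [3.142, -0.0, 1.261]
force: [-0.7, -0.7, -1.2]
width: 0.0343
gripper_force: 12.0
```

{"name": "arm_command", "arguments": {"commands": [{"tx": 0, "ty": 0, "tz": 0.004, "twist": 0}, {"tx": 0, "ty": 0, "tz": 0.008, "twist": 0}, {"tx": 0, "ty": 0, "tz": 0.012, "twist": 0}, {"tx": 0, "ty": 0, "tz": 0.016, "twist": 0}, {"tx": 0, "ty": 0, "tz": 0.019, "twist": 0}, {"tx": 0, "ty": 0, "tz": 0.022, "twist": 0}, {"tx": 0, "ty": 0, "tz": 0.024, "twist": 0}, {"tx": 0, "ty": 0, "tz": 0.024, "twist": 0}]}}

```text
t: 34.73
eef_pos: [0.5568, -0.0574, 0.0979]
ee_rot: [-3.141, 0.0, 1.261]
force: [1.6, -1.0, -0.8]
width: 0.0342
gripper_force: 12.0
```

{"name": "arm_command", "arguments": {"commands": [{"tx": 0, "ty": 0, "tz": 0.001, "twist": 0}, {"tx": 0, "ty": 0, "tz": 0.002, "twist": 0}, {"tx": 0, "ty": 0, "tz": 0.003, "twist": 0}, {"tx": 0, "ty": 0, "tz": 0.004, "twist": 0}, {"tx": 0, "ty": 0, "tz": 0.004, "twist": 0}, {"tx": 0, "ty": 0, "tz": 0.004, "twist": 0}, {"tx": 0, "ty": 0, "tz": 0.004, "twist": 0}, {"tx": 0, "ty": 0, "tz": 0.004, "twist": 0}]}}

```text
t: 35.4
eef_pos: [0.5569, -0.0574, 0.0971]
ee_rot: [3.142, -0.0, 1.261]
force: [0.6, -0.0, -0.9]
width: 0.0345
gripper_force: 12.0
```

{"name": "arm_command", "arguments": {"commands": [{"tx": 0, "ty": 0, "tz": 0.001, "twist": 0}, {"tx": 0, "ty": 0, "tz": 0.002, "twist": 0}, {"tx": 0, "ty": 0, "tz": 0.003, "twist": 0}, {"tx": 0, "ty": 0, "tz": 0.004, "twist": 0}, {"tx": 0, "ty": 0, "tz": 0.004, "twist": 0}, {"tx": 0, "ty": 0, "tz": 0.004, "twist": 0}, {"tx": 0, "ty": 0, "tz": 0.004, "twist": 0}, {"tx": 0, "ty": 0, "tz": 0.004, "twist": 0}]}}

```text
t: 36.07
eef_pos: [0.5571, -0.0574, 0.0968]
ee_rot: [3.141, -0.0, 1.262]
force: [-2.6, 1.3, 6.5]
width: 0.0342
gripper_force: 12.1
```

{"name": "arm_command", "arguments": {"commands": [{"tx": 0, "ty": 0, "tz": -0.001, "twist": 0}, {"tx": 0, "ty": 0, "tz": -0.002, "twist": 0}, {"tx": 0, "ty": 0, "tz": -0.002, "twist": 0}, {"tx": 0, "ty": 0, "tz": -0.002, "twist": 0}, {"tx": 0, "ty": 0, "tz": -0.002, "twist": 0}, {"tx": 0, "ty": 0, "tz": -0.002, "twist": 0}, {"tx": 0, "ty": 0, "tz": -0.002, "twist": 0}, {"tx": 0, "ty": 0, "tz": -0.002, "twist": 0}], "grip_force": 4}}

```text
t: 36.73
eef_pos: [0.557, -0.0574, 0.0967]
ee_rot: [3.141, -0.0, 1.261]
force: [-2.9, -0.1, 5.7]
width: 0.0352
gripper_force: 4.1
```

{"name": "arm_command", "arguments": {"commands": [{"tx": 0, "ty": 0, "tz": 0, "twist": 0}, {"tx": 0, "ty": 0, "tz": 0, "twist": 0}, {"tx": 0, "ty": 0, "tz": 0, "twist": 0}, {"tx": 0, "ty": 0, "tz": 0, "twist": 0}, {"tx": 0, "ty": 0, "tz": 0, "twist": 0}, {"tx": 0, "ty": 0, "tz": 0, "twist": 0}, {"tx": 0, "ty": 0, "tz": 0, "twist": 0}, {"tx": 0, "ty": 0, "tz": 0, "twist": 0}], "claw": 0.7}}

```text
t: 37.4
eef_pos: [0.5569, -0.0574, 0.0965]
ee_rot: [-3.142, 0.0, 1.261]
force: [0.4, 0.2, 0.9]
width: 0.0612
gripper_force: 0.0
```

{"name": "arm_command", "arguments": {"commands": [{"tx": 0, "ty": 0, "tz": -0.03, "twist": 0}, {"tx": 0, "ty": 0, "tz": -0.08, "twist": 0}, {"tx": 0, "ty": 0, "tz": -0.14, "twist": 0}, {"tx": 0, "ty": 0, "tz": -0.22, "twist": 0}, {"tx": 0, "ty": 0, "tz": -0.32, "twist": 0}, {"tx": 0, "ty": 0, "tz": -0.44, "twist": 0}, {"tx": 0, "ty": 0, "tz": -0.56, "twist": 0}, {"tx": 0, "ty": 0, "tz": -0.68, "twist": 0}]}}

```text
t: 38.07
eef_pos: [0.5565, -0.0575, 0.2688]
ee_rot: [3.141, -0.0, 1.261]
force: [1.5, 0.8, 0.2]
width: 0.0615
gripper_force: 0.0
```

{"name": "arm_command", "arguments": {"commands": [{"tx": -0.04, "ty": 0, "tz": -0.04, "twist": 0}, {"tx": -0.1, "ty": 0, "tz": -0.06, "twist": 0}, {"tx": -0.2, "ty": 0, "tz": -0.06, "twist": 0}, {"tx": -0.32, "ty": 0, "tz": -0.06, "twist": 0}, {"tx": -0.44, "ty": 0, "tz": -0.06, "twist": 0}, {"tx": -0.56, "ty": 0, "tz": -0.06, "twist": 0}, {"tx": -0.68, "ty": 0, "tz": -0.06, "twist": 0}, {"tx": -0.8, "ty": 0, "tz": -0.06, "twist": 0}]}}

```text
t: 38.73
eef_pos: [0.4942, -0.2496, 0.2807]
ee_rot: [-3.14, 0.0, 1.261]
force: [0.6, -1.3, -0.7]
width: 0.0615
gripper_force: 0.0
```

{"name": "arm_command", "arguments": {"commands": [{"tx": -0.1, "ty": 0, "tz": 0, "twist": 0}, {"tx": -0.2, "ty": 0, "tz": 0, "twist": 0}, {"tx": -0.3, "ty": 0, "tz": 0, "twist": 0}, {"tx": -0.4, "ty": 0, "tz": 0, "twist": 0}, {"tx": -0.48, "ty": 0, "tz": 0, "twist": 0}, {"tx": -0.5, "ty": 0, "tz": 0, "twist": 0}, {"tx": -0.5, "ty": 0, "tz": 0, "twist": 0}, {"tx": -0.5, "ty": 0, "tz": 0, "twist": 0}]}}

```text
t: 39.4
eef_pos: [0.4654, -0.3379, 0.2797]
ee_rot: [3.136, 0.045, 1.217]
force: [-0.2, 0.3, 0.0]
width: 0.0616
gripper_force: 0.0
```

```bash
python3 - <<'E'
from look2 import *
s=get_state(); print(s['t'],s['eef_pos'],s['force'])
b=np.array([.5565,-.0588,.049])
for c in("side","top"):
    f=grab_frame(c); cv2.imwrite(f"pics/{c}17.png",f[:,:,::-1]); h=cv2.cvtColor(f,cv2.COLOR_RGB2HSV)
    o=cv2.inRange(h,(4,150,110),(20,255,255)); u,v=proj(c,b+[0,0,.095]).astype(int); k=np.zeros_like(o);k[v-8:v+9,u-10:u+11]=1; ys,xs=np.nonzero(o*k)
    print(c,"orange",len(xs),(xs.mean(),ys.mean(),ys.min(),ys.max()) if len(xs) else 0,"pred",proj(c,b+[0,0,.0945]))
    for q in("dropper_bottle","holder","amber_bottle"):
        print(c,q,[(round(float(x['score']),2),np.round(x['rect']),int(x['region'].sum())) for x in regions_of(q,c)[:1]])
    B=render("dropper_bottle",c,(b[0],b[1],0),(0,0,640,400),b[2]); ys,xs=np.nonzero(B>.5); print("pred bottle rect",xs.min(),ys.min(),xs.max()+1,ys.max()+1)
    B=render("holder",c,(.5982-.304*.085,.0715-.953*.085,2.8327),(0,0,640,400),.045); ys,xs=np.nonzero(B>.5); print("pred holder rect",xs.min(),ys.min(),xs.max()+1,ys.max()+1)
E
```

```text
39.4 [ 0.4654 -0.3379  0.2797] [-0.1912  0.2788  0.0373]
side orange 19 (np.float64(311.89473684210526), np.float64(186.26315789473685), np.int64(183), np.int64(189)) pred [311.6067 184.8459]
side dropper_bottle [(0.62, array([310., 184., 319., 200.]), 143)]
side holder [(0.49, array([298., 196., 319., 233.]), 299)]
side amber_bottle [(0.71, array([296., 276., 306., 298.]), 207)]
pred bottle rect 307 181 318 210
pred holder rect 295 196 320 234
top orange 5 (np.float64(331.2), np.float64(196.4), np.int64(196), np.int64(197)) pred [332.7653 197.1476]
top dropper_bottle [(0.45, array([324., 197., 339., 208.]), 81)]
top holder [(0.76, array([295., 188., 341., 212.]), 214)]
top amber_bottle []
pred bottle rect 328 195 338 208
pred holder rect 293 187 340 211
```

```bash
python3 -c "
from station import job_done
print(job_done())"
```

```text
the job is handed in; nothing more can be done
None
```

I put the blue holder on the stand with its boss on the stop collar, arm in the fork and cup on the rest pad. The clear dropper bottle with the orange teat stands upright and released in its cup, and I handed the job in at about 40 s; no verdict came back, so the final state rests on my last camera check.

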